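# Fit the vial carousel on the inclined sample rotator

### The job

Put the loose vial carousel onto the inclined drive of the sample rotator, ready to run: with its knob outwards slide its hub over the spindle, then turn it there by feel, without forcing it, until the hidden slot in the hub drops over the drive pin and the carousel sits fully home and flush on the flange. Let go of it, and do not knock over or shift the bottles standing around.

Things in the scene. Friction and masses are not known exactly. Their poses are not given: they have to be found in the camera images.
- carousel: Loose vial carousel, about 0.42 kg: white disc, diameter 184 mm, black hand knob above, black hub below; it starts level, standing on its hub. Origin: centre of the hub's underside; z: its axis, up through the knob. Hub z 0-20 mm (diameter 48), disc 20-26, neck (diameter 37) 26-40, knob 40-80. Eight vials clipped on the disc, 14 mm high, lie beyond 69 mm from the axis; inside that it is clear.
- knob (a point): Middle of the carousel's round knob, on its axis, 60 mm above the hub's underside; axes as the carousel's. The knob has plain upright sides, diameter 40 mm, 20 mm above and below this point; it can be gripped from any direction round the axis.
- bore (a point): Mouth of the bore in the hub's underside, same place as the carousel's origin: bore 19 mm across, 50 mm deep. Straight across it runs a slot, 9 mm wide, 15 mm deep, open at both ends; it fits the drive pin either way round (every half turn). It cannot be seen from above, and its direction is not told.
- rotator: Sample rotator fixed to the bench: pale foot 200 x 150 mm, 54 mm high, aluminium yoke, grey motor cylinder (diameter 86 mm) leaning 35 degrees from vertical towards the front. Origin: centre of the foot on the bench; x points to its back, z up. Its front, with control knob and switch, faces back towards the robot's side, turned up to 20 degrees either way.
- seat (a point): Centre of the steel flange face (diameter 56 mm) at the motor's upper end, about 156 mm above the bench. z: the drive axis, out of the flange, up and to the front, 35 degrees from vertical. A spindle, diameter 16 mm, stands 46 mm out along z, its last 12 mm tapering to 6 mm. The carousel is home when the hub's underside lies on this face.
- pin (a point): Centre of the brass drive pin, on the drive axis 10 mm out from the flange; axes as the seat's, not the pin's. Pin: diameter 6 mm, 42 mm long, straight across the spindle; its direction varies and is not told. A hub out of line rides on the pin 13 mm above the flange and stays, leaning a little, if let go; within about 5 degrees it sinks home. The gearbox holds the pin up to about 0.7 N m.
- wash_bottle_a: White wash bottle with a white cap, diameter 66 mm, 190 mm high, to be left standing; origin under its centre.
- wash_bottle_b: White wash bottle with a blue cap, diameter 66 mm, 190 mm high, to be left standing; origin under its centre.
- sample_bottle_a: Dark brown sample bottle with a red foot and black cap, diameter 62 mm, 138 mm high, to be left standing; origin under its centre.
- sample_bottle_b: Dark brown sample bottle like the other one, diameter 62 mm, 138 mm high, to be left standing; origin under its centre.

How it is judged:
By the outcome, as a careful person would: the job done as asked, in the order asked, and still so for the second after the job is handed in, with the robot touching nothing.
It also fails if it takes over 72 s, if anything falls off the work surface, if the arm or the gripper's body presses on something with over 40 N, if the wrist force passes 120 N, or if a joint passes its speed limit or range.

### The arm

A 6-joint arm with a two-finger parallel gripper is mounted at the origin on the work surface. World frame = base frame: x ahead of the robot, y to its left, z up, the work surface at z = 0. Lengths are in m, angles in rad, forces in N, time in s.
With the tool pointing down it reaches from about 0.225 to 0.875 m from the base axis. Payload 3.4 kg.
Tool frame: the origin (TCP) lies on the mounting face of the last link; the fingertips stand 173 mm ahead of it and the grasp point (between the pads) lies 155 mm ahead of it; x points along the fingers, y is the direction in which the jaws open and shut, and the axes are right-handed (so a half turn about x gives the same grasp; the last joint's range is limited). The gripper opens to 85 mm and grips with 20 to 120 N. Pads are 22 mm wide; open, the fingers measure 114 mm over their backs; the gripper's body (76 mm by 85 mm) begins 54 mm behind the grasp point. The pads swing forward as they close: fully open they stand 13 mm farther back than shut.
Start: joints at [-1.455, 0.276, 1.505, -0, 1.361, -0.121], TCP at [0.135, -0.559, 0.405] pointing down, gripper open.
Joint ranges: [-2.89, 2.89], [-0.75, 2.08], [0.22, 2.7], [-1.18, 4.32], [0.11, 2.71], [-2.7, 2.7]. Speed limits (rad/s): [2.57, 2.57, 3.14, 3.14, 3.14, 3.14].

### API

Orientations are given as a unit quaternion [w, x, y, z].
In Python, from rig import manip gives the robot as it stands.
- The arm moves only by the tool arm_command, never from a script. Its argument "targets" is a list of rows, each an object with "dp": the shift along the tool's x, y, z in m, a list of three; "turn": the turn, a rotation vector about the tool's x, y, z in degrees, a list of three; "grip": the opening, from -1 (shut) to 1 (fully open). In form: [{"dp": [tx, ty, tz], "turn": [wx, wy, wz], "grip": grip}, ...]. A call has 1 to 8 rows; each row shifts and turns the commanded pose from where the row before left it, along the tool's axes as they then stand; what a row does not reach is not made up. A row lasts 1/10 s, in which the tool goes at most 50 mm and 8.59 degrees, less where a joint would pass 70% of its speed; a pose out of reach is approached as far as the arm can. A call with a gripper value outside its range is refused whole. The fingers move at their own pace and stop on an object; "grip_force" is the grip in N (left out, the last holds). Time passes only in rows, so rows that do not move let the fingers close. It gives the time, the measured TCP pose, the force and the opening at its end, in the units of the state.
- manip.get_state(): the state, without advancing time (a new reading comes with each control period).
- manip.get_image(name): name is "scene" or "top" or "wrist"; returns the picture (384x512x3 uint8, red, green, blue); there is no depth.
- manip.calibration(name): a dict with "fx", "fy", "cx", "cy" (pixels), "R" (3x3) and "t" (3): a world point X has camera coordinates R X + t. Camera axes: x right, y down, z forward; pixel columns grow to the right and rows downward; lengths in m; the calibration is good to about 2 mm. A picture is of the moment at which its call begins: read the wrist's pose just before it. calibration takes no time and is no camera call; for the wrist camera it gives the pose at the moment of the call.
- manip.sign_off(): hands the job in, once; it reports no verdict.
The state is a dict: "clock": time; "qpos": joint angles; "qd": joint speeds; "effort": joint torques, N m; "position": TCP position; "ee_rot": TCP orientation; "contact_force": force on the tool from outside, world axes, zero at the start; "moment": the same for the moment, N m; "width": finger opening in m.
Only numpy, scipy, OpenCV 4.12 (cv2) and the standard library are available. Lean on these libraries where they do the work, as an engineer would, in place of code of your own. Each camera call takes 0.05 s, during which the arm holds its last target.

## Working session

There is one attempt and no reset: what is moved stays moved. The work goes in short steps, Python scripts to look and compute and a tool call to move; the robot and the scene stay as the last step left them, time stands still between calls to the robot, and variables do not carry over. Pictures are saved under pics/ and viewed, and the job is handed in when it is done.

Besides the shell and the picture viewer there is one more tool, called after ">>>" by a JSON object that holds its "method" and its "body", one argument or row to a line. arm_command: Moves the arm, as the interface text tells. Its arguments: {"type":"object","properties":{"targets":{"type":"array"},"grip_force":{"type":"number"}},"required":["targets"]}

```bash
ls; mkdir -p pics
python3 - <<'E'
from rig import manip
import cv2,json
for n in ["scene","top","wrist"]:
    c=manip.calibration(n); print(n,{k:(v if isinstance(v,float) else __import__('numpy').round(v,4).tolist()) for k,v in c.items()})
    im=manip.get_image(n); cv2.imwrite(f"pics/{n}0.png",im[:,:,::-1])
print(manip.get_state())
E
```

```text
pics
scene {'fx': 398.75446105230765, 'fy': 398.75446105230765, 'cx': 261.58081424862047, 'cy': 188.2957449990774, 'R': [[0.31, 0.9507, 0.0108], [0.7802, -0.2478, -0.5743], [-0.5433, 0.1864, -0.8185]], 't': [-0.1705, -0.4156, 1.3214]}
top {'fx': 489.9686326015584, 'fy': 489.9686326015584, 'cx': 253.36646256864836, 'cy': 191.88878659881374, 'R': [[-0.1014, -0.9948, 0.006], [-0.9723, 0.0979, -0.2121], [0.2105, -0.0273, -0.9772]], 't': [0.036, 0.6368, 1.2093]}
wrist {'fx': 300.1533847701767, 'fy': 300.1533847701767, 'cx': 256.1876215280674, 'cy': 196.54832821329384, 'R': [[0.2354, -0.9719, -0.0007], [-0.9329, -0.2262, 0.2803], [-0.2726, -0.0653, -0.9599]], 't': [-0.5734, -0.0375, 0.3771]}
{'clock': 0.15, 'qpos': array([-1.45498883e+00,  2.76465727e-01,  1.50583704e+00,  2.03064037e-07,
        1.36070294e+00, -1.21019543e-01]), 'qd': array([-0.00016201, -0.00088413, -0.00235276, -0.00076201, -0.00043303,
        0.00027528]), 'effort': array([ 1.92589876e-03, -4.17142868e+01, -2.46033186e+01, -1.88169483e-04,
        7.63501448e-03,  6.18089302e-06]), 'position': array([ 0.1348728 , -0.55880593,  0.40403124]), 'ee_rot': array([ 0.08303584,  0.70215633,  0.08403501, -0.70215358]), 'contact_force': array([-0.1749238 , -0.08272079,  0.46131247]), 'moment': array([-0.00184179,  0.01844682, -0.00161453]), 'width': 0.08513261265598558}
```

View pics/scene0.png

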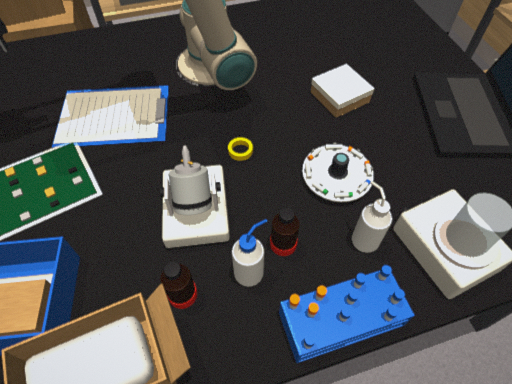

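View pics/top0.png

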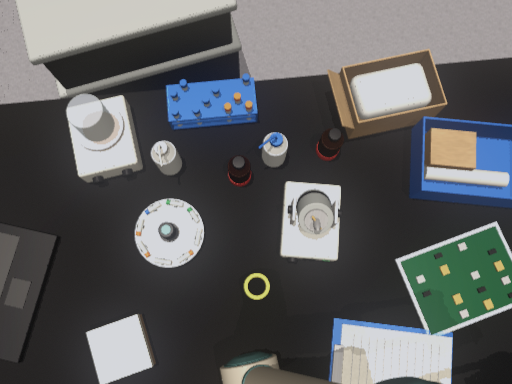

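View pics/wrist0.png

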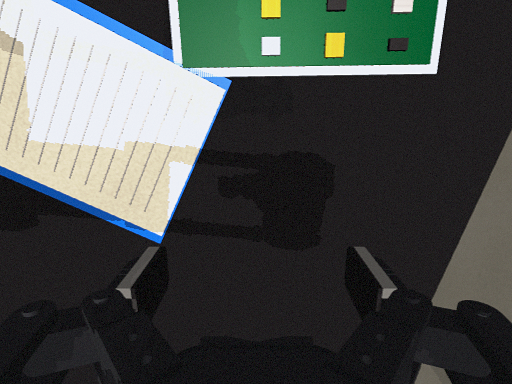

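```bash
cat > h.py <<'E'
import numpy as np, cv2
from rig import manip
def ray(n,u,v,c=None):
    c=c or manip.calibration(n); R=np.array(c["R"]);t=np.array(c["t"])
    d=R.T@np.array([(u-c["cx"])/c["fx"],(v-c["cy"])/c["fy"],1]); return -R.T@t,d/np.linalg.norm(d)
def plane(n,u,v,z,c=None):
    o,d=ray(n,u,v,c); return o+d*(z-o[2])/d[2]
def tri(rs):
    A=np.zeros((3,3));b=np.zeros(3)
    for o,d in rs:
        P=np.eye(3)-np.outer(d,d);A+=P;b+=P@o
    X=np.linalg.solve(A,b); return X,[np.linalg.norm((np.eye(3)-np.outer(d,d))@(X-o)) for o,d in rs]
def proj(n,X,c=None):
    c=c or manip.calibration(n); p=np.array(c["R"])@X+np.array(c["t"]); return np.array([c["fx"]*p[0]/p[2]+c["cx"],c["fy"]*p[1]/p[2]+c["cy"]])
E
python3 - <<'E'
import cv2
def z(f,x,y,w,h,s,o):
    im=cv2.imread(f)[y:y+h,x:x+w]; cv2.imwrite(o,cv2.resize(im,None,fx=s,fy=s,interpolation=cv2.INTER_CUBIC))
z("pics/scene0.png",150,135,100,75,8,"pics/zs_rot.png")
z("pics/top0.png",265,172,100,75,8,"pics/zt_rot.png") 
z("pics/top0.png",265,190,100,75,8,"pics/zt_rot2.png") 
z("pics/top0.png",120,190,100,75,8,"pics/zt_car.png")
E
```

```text
(no output)
```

View pics/zs_rot.png

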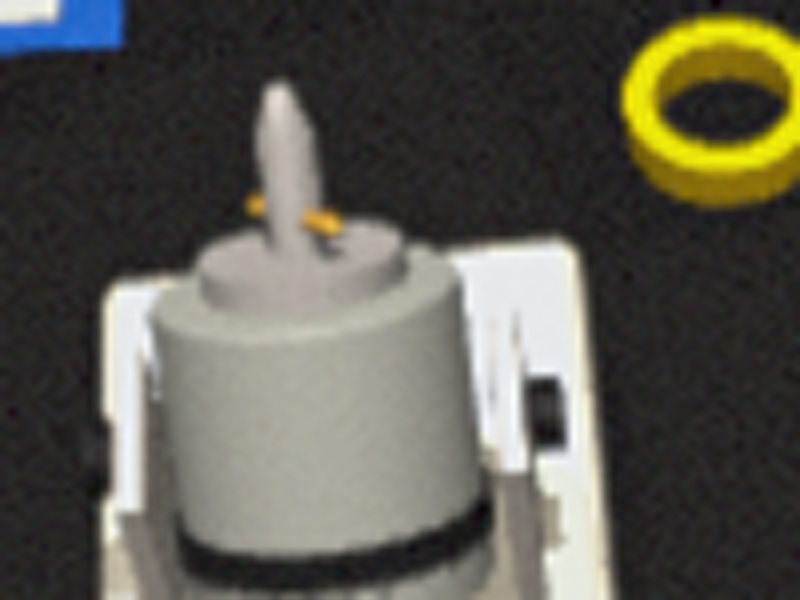

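View pics/zt_rot.png

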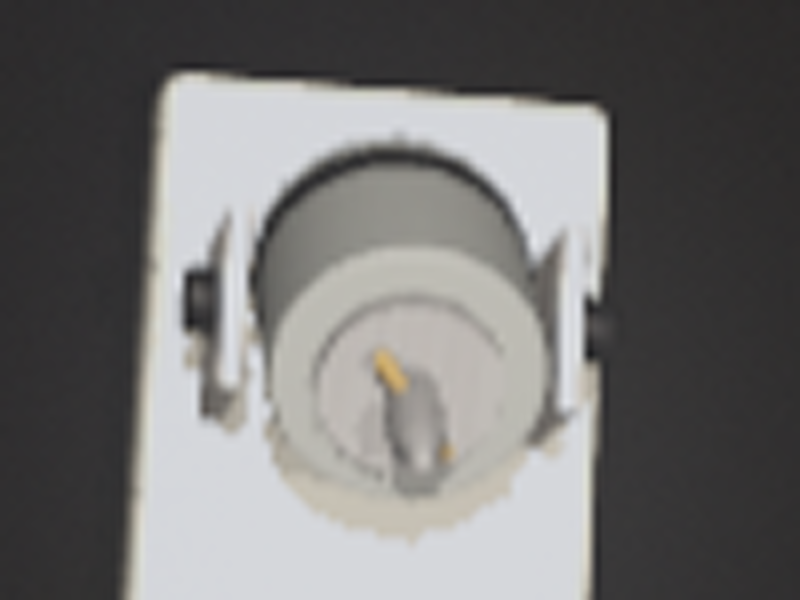

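View pics/zt_rot2.png

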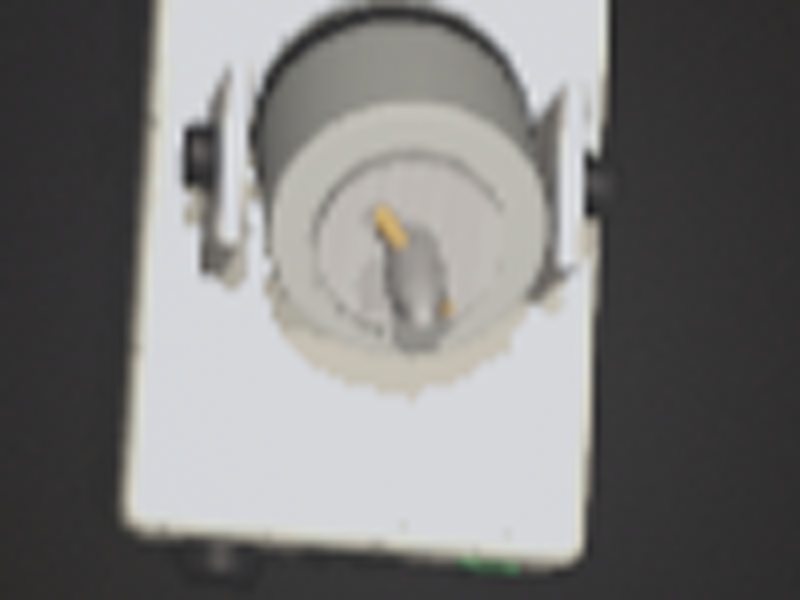

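View pics/zt_car.png

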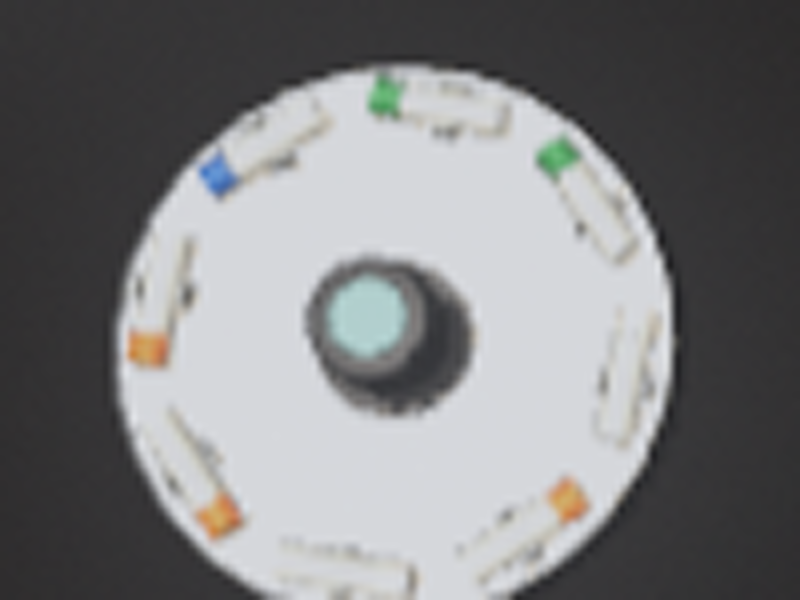

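Run:
```python
from h import *
np.set_printoptions(precision=4,suppress=True)
C=[plane("top",u,v,.054) for u,v in [(280.6,256.2),(337.5,260.6),(341,185.1),(285.6,181)]]
print("foot",C,[np.linalg.norm(C[i]-C[i-1]) for i in range(4)])
fm=(C[0]+C[1])/2; bm=(C[2]+C[3])/2; print("centre",(fm+bm)/2,"yaw by mids",np.degrees(np.arctan2(*(bm-fm)[[1,0]])), "by edges",[np.degrees(np.arctan2(*(d)[[1,0]])) for d in (C[3]-C[0],C[2]-C[1])],[np.degrees(np.arctan2(*(d)[[1,0]]))-90 for d in (C[0]-C[1],C[3]-C[2])])
def T(a,b): return tri([ray("top",*a),ray("scene",*b)])
p1=T((312.5,215.75),(181.4,160.9)); p2=T((320.9,228.5),(192.5,162.9)); tip=T((317.1,231.5),(185,145.8))
print(p1,p2,(p1[0]+p2[0])/2,np.linalg.norm(p1[0]-p2[0])); print("tip",tip)
# carousel
for n in ["top","scene"]:
    im=cv2.imread(f"pics/{n}0.png"); 
    k=(168,231) if n=="top" else (339,168)
    g=im.min(2); m=(g>90).astype(np.uint8); 
    if n=="top": m[:183]=0; 
    else: m[:,374:]=0
    m=cv2.morphologyEx(m,cv2.MORPH_CLOSE,np.ones((9,9),np.uint8))
    cs,_=cv2.findContours(m,cv2.RETR_EXTERNAL,cv2.CHAIN_APPROX_NONE)
    c=max([c for c in cs if abs(cv2.boundingRect(c)[0]+cv2.boundingRect(c)[2]/2-k[0])<15 and abs(cv2.boundingRect(c)[1]+cv2.boundingRect(c)[3]/2-k[1])<15],key=cv2.contourArea)
    h=c[:,0,:].astype(float)
    P=np.array([plane(n,u,v,.026)[:2] for u,v in h])
    A=np.c_[2*P,np.ones(len(P))]; s=np.linalg.lstsq(A,(P**2).sum(1),rcond=None)[0]; r=np.sqrt(s[2]+s[:2]@s[:2])
    print(n,"disc",s[:2],r,cv2.boundingRect(c))
    X=np.array([*s[:2],.08]); print(" knob top predicted",proj(n,X))
    hsv=cv2.cvtColor(im,cv2.COLOR_BGR2HSV)
print("knob top centre top-view", plane("top",120+368/8,190+315/8,.08))
```

```text
foot [array([ 0.4653, -0.0811,  0.054 ]), array([ 0.4395, -0.2249,  0.054 ]), array([ 0.6353, -0.2615,  0.054 ]), array([ 0.6611, -0.1167,  0.054 ])] [np.float64(0.19896661068433033), np.float64(0.1461125360585103), np.float64(0.19922986152387645), np.float64(0.14701394447051325)]
centre [ 0.5503 -0.1711  0.054 ] yaw by mids -10.447698034906523 by edges [np.float64(-10.318108939272824), np.float64(-10.577115898697686)] [np.float64(-10.194945881571869), np.float64(-10.093897110333103)]
(array([ 0.5401, -0.1671,  0.1841]), [np.float64(0.010007750780209752), np.float64(0.010007750780209705)]) (array([ 0.5166, -0.166 ,  0.1484]), [np.float64(0.012530538849157499), np.float64(0.01253053884915751)]) [ 0.5283 -0.1666  0.1663] 0.04272052232741898
tip (array([ 0.503 , -0.1617,  0.1896]), [np.float64(0.0005384117765945241), np.float64(0.0005384117765945413)])
top disc [0.5603 0.2041] 0.09167137042011969 (134, 198, 70, 70)
 knob top predicted [165.3479 229.3256]Traceback (most recent call last):
  File "<stdin>", line 18, in <module>
ValueError: max() iterable argument is empty
```

Run:
```python
from h import *
np.set_printoptions(precision=4,suppress=True)
def T(a,b): return tri([ray("top",*a),ray("scene",*b)])
p1=T((312.5,215.75),(192.5,162.9)); p2=T((320.9,228.5),(181.4,160.9))
print(p1,p2,np.linalg.norm(p1[0]-p2[0])); 
y=np.radians(-10.3); s=np.sin(np.radians(35));c=np.cos(np.radians(35))
ax=np.array([-s*np.cos(y),-s*np.sin(y),c]); tip=np.array([ 0.503,-0.1617,0.1896]); 
xx=np.array([np.cos(y),np.sin(y),0]); xs=np.cross(np.cross(ax,xx),ax); xs/=np.linalg.norm(xs); ys=np.cross(ax,xs)
print("ax",ax,xs,ys); mid=(p1[0]+p2[0])/2
print("seat from tip",tip-.046*ax,"seat from pinmid",mid-.01*ax, "pin line", (p1[0]-p2[0])@np.c_[xs,ys,ax])
F=np.array([0.5503,-0.1711,0.156]); print((mid-.01*ax-F)@np.c_[xx,[-xx[1],xx[0],0]], (tip-.046*ax-F)@np.c_[xx,[-xx[1],xx[0],0]])
# flange ellipse centre in zooms: top approx (410,390)->; scene (303,258)
print("flange", T((265+411/8,172+387/8),(150+303/8,135+263/8)))
S=tip-.046*ax
for q in (S,S+.046*ax,S+.01*ax): print(proj("top",q),proj("scene",q))
im=cv2.imread("pics/scene0.png"); cv2.imwrite("pics/zs_car.png",cv2.resize(im[130:210,290:390],None,fx=8,fy=8,interpolation=2)[:600])
for X in ([.5603,.2041,.026],[.5603,.2041,.08]): print(proj("scene",np.array(X)),proj("top",np.array(X)))
```

```text
(array([ 0.543 , -0.1568,  0.1762]), [np.float64(0.0015156072932299635), np.float64(0.0015156072932299418)]) (array([ 0.5133, -0.1769,  0.1555]), [np.float64(0.0004370915903653066), np.float64(0.0004370915903652745)]) 0.041342415058154565
ax [-0.5643  0.1026  0.8192] [ 0.806  -0.1465  0.5736] [0.1788 0.9839 0.    ]
seat from tip [ 0.529  -0.1664  0.1519] seat from pinmid [ 0.5338 -0.1678  0.1577] pin line [0.0328 0.0251 0.0022]
[-0.0168  0.0003] [-0.0218  0.0008]
flange (array([ 0.5344, -0.1681,  0.1528]), [np.float64(0.0013474927975197278), np.float64(0.0013474927975196727)])
[315.3442 222.6927] [187.5608 166.1066]
[316.8692 231.4936] [184.7424 145.7952]
[315.6663 224.5515] [186.9568 161.7537]
[337.7654 171.3431] [168.8196 232.1359]
[341.4035 158.088 ] [165.3591 229.33  ]
```

View pics/zs_car.png

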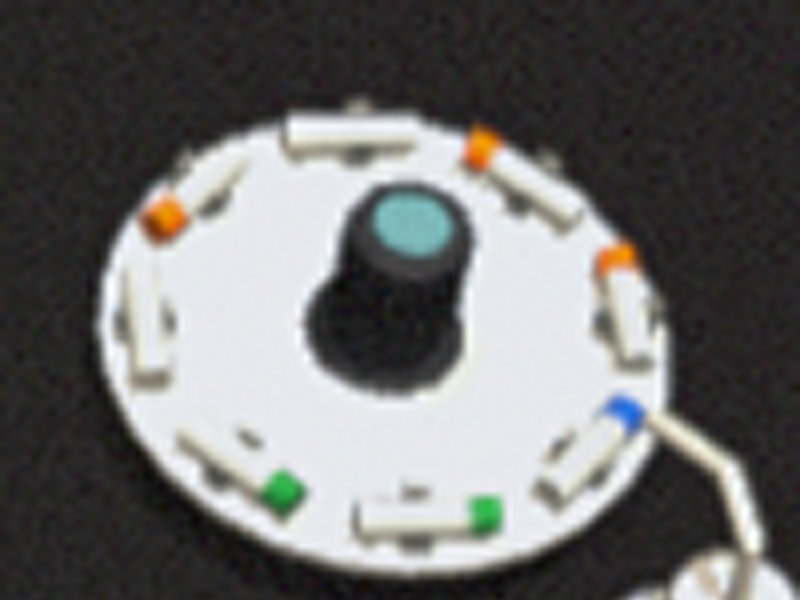

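```bash
cat >> h.py <<'E'
from scipy.spatial.transform import Rotation as Ro
np.set_printoptions(precision=4,suppress=True)
def pose(s=None):
    s=s or manip.get_state(); q=s["ee_rot"]; return s["position"],Ro.from_quat([q[1],q[2],q[3],q[0]])
def rows(pt,Rt,n,P=None):
    p,R=P or pose(); rel=R.inv()*Rt; w=rel.as_rotvec()/n; r=Ro.from_rotvec(w)
    A=sum((r**k).as_matrix() if k else np.eye(3) for k in range(n))
    dp=np.linalg.solve(A,R.inv().apply(pt-p)); return dp,np.degrees(w)
def tr(x,ydir):
    x=x/np.linalg.norm(x); y=ydir-x*(ydir@x); y/=np.linalg.norm(y); return Ro.from_matrix(np.c_[x,y,np.cross(x,y)])
yaw=np.radians(-10.3); _s=np.sin(np.radians(35));_c=np.cos(np.radians(35))
ax=np.array([-_s*np.cos(yaw),-_s*np.sin(yaw),_c]); xs=np.array([_c*np.cos(yaw),_c*np.sin(yaw),_s]); ys=np.cross(ax,xs)
SEAT=np.array([.532,-.1673,.156]); CAR=np.array([.5600,.2036,0])
E
python3 - <<'E'
from h import *
p,R=pose(); print(p,R.as_matrix())
c=manip.calibration("wrist"); Rc=np.array(c["R"]); o=-Rc.T@c["t"]; print("cam in tool",R.inv().apply(o-p), R.inv().as_matrix()@Rc.T)
for n,u,v,z in [("wash_a",168,165,0),("sample_a",240,180,0),("wash_b",274,160,0),("samp_b",328,153,0)]: print(n,plane("top",u,v,z))
# rehearsal
for yd in (np.array([.8,-.15,.57]),-xs,ys,-ys):
  Rt=tr(-ax,yd); print(yd, rows(SEAT+ax*.33,Rt,16))
E
```

```text
[ 0.1349 -0.5588  0.404 ] [[-0.0002  0.2346 -0.9721]
 [ 0.0014 -0.9721 -0.2346]
 [-1.     -0.0014 -0.0002]]
cam in tool [ 0.0319 -0.0012 -0.0701] [[-0.0009 -0.2805  0.9598]
 [ 1.      0.0005  0.0011]
 [-0.0008  0.9598  0.2805]]
wash_a [0.7518 0.1981 0.    ]
sample_a [0.6891 0.0031 0.    ]
wash_b [ 0.7367 -0.0968  0.    ]
samp_b [ 0.7418 -0.2495  0.    ]
[ 0.8  -0.15  0.57] (array([-0.0025, -0.0101, -0.0297]), array([-3.9835,  1.2612,  1.9366]))
[-0.806   0.1465 -0.5736] (array([ 0.0076, -0.0338,  0.0077]), array([ 6.8593,  2.1676, -1.4046]))
[0.1788 0.9839 0.    ] (array([-0.0096,  0.0161, -0.037 ]), array([-9.3553, -0.6302,  2.9504]))
[-0.1788 -0.9839 -0.    ] (array([ 0.0022, -0.0261, -0.0146]), array([1.4433, 2.1558, 0.4605]))
```

>>> {"method": "arm_command", "body": {
  "targets": [
    {"dp": [-0.0025,-0.0101,-0.0297],"turn": [-4.0,1.25,1.95],"grip": 1},
    {"dp": [-0.0025,-0.0101,-0.0297],"turn": [-4.0,1.25,1.95],"grip": 1},
    {"dp": [-0.0025,-0.0101,-0.0297],"turn": [-4.0,1.25,1.95],"grip": 1},
    {"dp": [-0.0025,-0.0101,-0.0297],"turn": [-4.0,1.25,1.95],"grip": 1},
    {"dp": [-0.0025,-0.0101,-0.0297],"turn": [-4.0,1.25,1.95],"grip": 1},
    {"dp": [-0.0025,-0.0101,-0.0297],"turn": [-4.0,1.25,1.95],"grip": 1},
    {"dp": [-0.0025,-0.0101,-0.0297],"turn": [-4.0,1.25,1.95],"grip": 1},
    {"dp": [-0.0025,-0.0101,-0.0297],"turn": [-4.0,1.25,1.95],"grip": 1}
  ]
}}

```text
clock: 0.95
position: [0.3039, -0.3768, 0.4267]
ee_rot: [0.36, 0.714, 0.186, -0.571]
contact_force: [0.2, -0.9, -0.0]
width: 0.0852
```

>>> {"method": "arm_command", "body": {
  "targets": [
    {"dp": [-0.0025,-0.0101,-0.0297],"turn": [-4.0,1.25,1.95],"grip": 1},
    {"dp": [-0.0025,-0.0101,-0.0297],"turn": [-4.0,1.25,1.95],"grip": 1},
    {"dp": [-0.0025,-0.0101,-0.0297],"turn": [-4.0,1.25,1.95],"grip": 1},
    {"dp": [-0.0025,-0.0101,-0.0297],"turn": [-4.0,1.25,1.95],"grip": 1},
    {"dp": [-0.0025,-0.0101,-0.0297],"turn": [-4.0,1.25,1.95],"grip": 1},
    {"dp": [-0.0025,-0.0101,-0.0297],"turn": [-4.0,1.25,1.95],"grip": 1},
    {"dp": [-0.0025,-0.0101,-0.0297],"turn": [-4.0,1.25,1.95],"grip": 1},
    {"dp": [-0.0025,-0.0101,-0.0297],"turn": [-4.0,1.25,1.95],"grip": 1}
  ]
}}

```text
clock: 1.75
position: [0.3457, -0.1321, 0.4249]
ee_rot: [0.598, 0.652, 0.268, -0.381]
contact_force: [0.4, 0.2, -0.1]
width: 0.0852
```

Run:
```python
from h import *
import pickle
p,R=pose(); print(p, (p-SEAT)@np.c_[xs,ys,ax], R.as_matrix()[:,0],-ax, manip.get_state()["qpos"])
c=manip.calibration("wrist"); im=manip.get_image("wrist"); cv2.imwrite("pics/w1.png",im[:,:,::-1]); pickle.dump(c,open("w1.pkl","wb"))
print(proj("wrist",SEAT),proj("wrist",SEAT+.046*ax),manip.get_state()["clock"])
```

```text
[ 0.3457 -0.1321  0.4249] [-0.001   0.0013  0.329 ] [ 0.566  -0.1059 -0.8176] [ 0.5643 -0.1026 -0.8192] [-0.7075 -0.2186  2.059   0.4134  0.7972 -0.7465]
[261.9596 188.1702] [262.9121 201.2406] 1.8
```

View pics/w1.png

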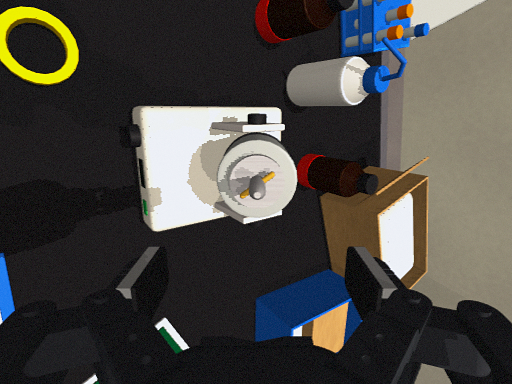

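Run:
```python
import cv2
im=cv2.imread("pics/w1.png")[145:220,207:307]; cv2.imwrite("pics/w1z.png",cv2.resize(im,None,fx=8,fy=8,interpolation=2))
```

```text
(no output)
```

View pics/w1z.png

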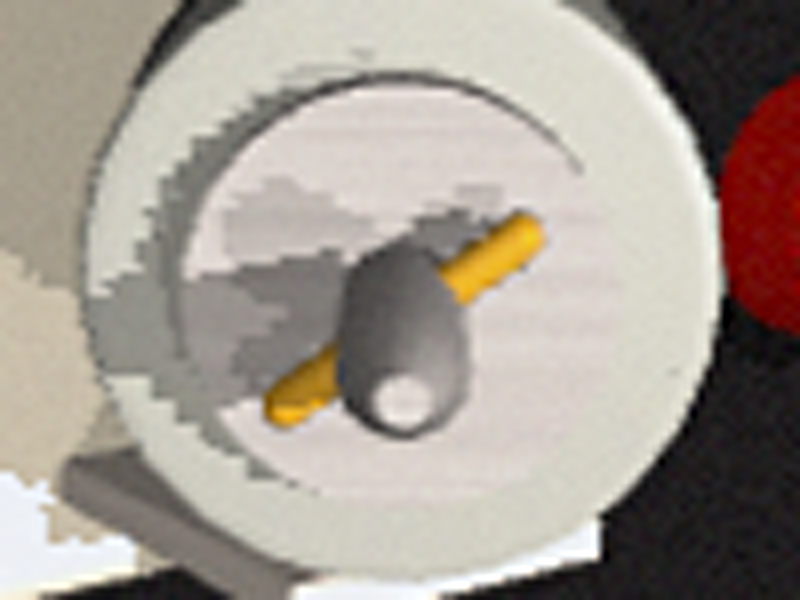

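Run:
```python
from h import *
import pickle
from scipy.optimize import least_squares
cw=pickle.load(open("w1.pkl","rb")); C={"w":cw,"top":manip.calibration("top"),"scene":manip.calibration("scene")}
ob=[("w",.046,257.4,195.3),("w",.010,257.6,185.2),("w",0,257.4,181),("top",.046,317.1,231.5),("top",.010,316.7,222.1),("top",0,316.4,220.4),("scene",.046,185,145.8),("scene",.01,186.95,161.9)]
def ax_(y,t=35):
    y,t=np.radians([y,t]); return np.array([-np.sin(t)*np.cos(y),-np.sin(t)*np.sin(y),np.cos(t)])
def f(x,only=None):
    a=ax_(x[3]); return np.concatenate([proj(n,x[:3]+h*a,C[n])-[u,v] for n,h,u,v in ob if only is None or n in only])
r=least_squares(f,[*SEAT,-10.3]); print(r.x); print(f(r.x).reshape(-1,2))
for on in (("w","top"),("w","scene"),("top","scene")):
    print(on,least_squares(f,[*SEAT,-10.3],args=(on,)).x)
# pin direction in wrist
a=ax_(-10.3);
def onpl(u,v,S):
    o,d=ray("w",u,v,cw); return o+d*(((S+.01*a-o)@a)/(d@a))
e1=onpl(242.4,196,r.x[:3]);e2=onpl(272.9,174.4,r.x[:3]); d=e2-e1; print("pin len",np.linalg.norm(d),"angle from xs to ys",np.degrees(np.arctan2(d@ys,d@xs)))
```

```text
[ 0.532  -0.1669  0.1551 -9.0836]
[[ 0.3087 -0.2031]
 [-0.1767 -0.6544]
 [-0.0446  1.0342]
 [ 0.2507 -1.4861]
 [-0.7526  0.987 ]
 [-0.8283  0.8324]
 [-0.689   0.1214]
 [-0.2053  0.0368]]
('w', 'top') [ 0.5325 -0.1673  0.1541 -8.5076]
('w', 'scene') [ 0.5318 -0.1665  0.1553 -8.2323]
('top', 'scene') [  0.532   -0.1681   0.1556 -13.6167]
pin len 0.03742322189780639 angle from xs to ys 36.479780711330676
```

Run:
```python
from h import *
Rt=tr(np.array([0,0,-1.]),np.array([.94,.34,0])); print(rows(np.array([.56,.2036,.32]),Rt,14))
```

```text
(array([ 0.0121,  0.0144, -0.0232]), array([-2.0564,  0.6504, -2.4401]))
```

>>> {"method": "arm_command", "body": {
  "targets": [
    {"dp": [0.0121,0.0144,-0.0232],"turn": [-2.05,0.65,-2.44],"grip": 1},
    {"dp": [0.0121,0.0144,-0.0232],"turn": [-2.05,0.65,-2.44],"grip": 1},
    {"dp": [0.0121,0.0144,-0.0232],"turn": [-2.05,0.65,-2.44],"grip": 1},
    {"dp": [0.0121,0.0144,-0.0232],"turn": [-2.05,0.65,-2.44],"grip": 1},
    {"dp": [0.0121,0.0144,-0.0232],"turn": [-2.05,0.65,-2.44],"grip": 1},
    {"dp": [0.0121,0.0144,-0.0232],"turn": [-2.05,0.65,-2.44],"grip": 1},
    {"dp": [0.0121,0.0144,-0.0232],"turn": [-2.05,0.65,-2.44],"grip": 1}
  ]
}}

```text
clock: 2.5
position: [0.4855, 0.019, 0.392]
ee_rot: [0.599, 0.54, 0.431, -0.404]
contact_force: [0.3, -0.1, 0.3]
width: 0.0857
```

>>> {"method": "arm_command", "body": {
  "targets": [
    {"dp": [0.0121,0.0144,-0.0232],"turn": [-2.05,0.65,-2.44],"grip": 1},
    {"dp": [0.0121,0.0144,-0.0232],"turn": [-2.05,0.65,-2.44],"grip": 1},
    {"dp": [0.0121,0.0144,-0.0232],"turn": [-2.05,0.65,-2.44],"grip": 1},
    {"dp": [0.0121,0.0144,-0.0232],"turn": [-2.05,0.65,-2.44],"grip": 1},
    {"dp": [0.0121,0.0144,-0.0232],"turn": [-2.05,0.65,-2.44],"grip": 1},
    {"dp": [0.0121,0.0144,-0.0232],"turn": [-2.05,0.65,-2.44],"grip": 1},
    {"dp": [0.0121,0.0144,-0.0232],"turn": [-2.05,0.65,-2.44],"grip": 1},
    {"dp": [0,0,0],"turn": [0,0,0],"grip": 1}
  ]
}}

```text
clock: 3.3
position: [0.5666, 0.1983, 0.3186]
ee_rot: [0.577, 0.407, 0.577, -0.41]
contact_force: [-0.6, -0.4, -0.1]
width: 0.0854
```

Run:
```python
from h import *
p,R=pose(); print(p,R.as_matrix(),manip.get_state()["qpos"])
im=manip.get_image("wrist"); cv2.imwrite("pics/w2.png",im[:,:,::-1])
print(proj("wrist",CAR+[0,0,.08]),proj("wrist",CAR+[0,0,.026]))
Rt=tr(np.array([0,0,-1.]),R.as_matrix()[:,1]); print(rows(np.array([.56,.2036,.215]),Rt,6))
```

```text
[0.5666 0.1983 0.3186] [[-0.0026  0.9429  0.3332]
 [-0.0031  0.3332 -0.9429]
 [-1.     -0.0035  0.0021]] [ 0.2215  0.3723  1.5822 -0.0026  1.1904 -0.1172]
[253.5097 199.7522] [254.2048 181.9578]
(array([ 0.0174, -0.0006, -0.0014]), array([-0.0085,  0.036 ,  0.0261]))
```

View pics/w2.png

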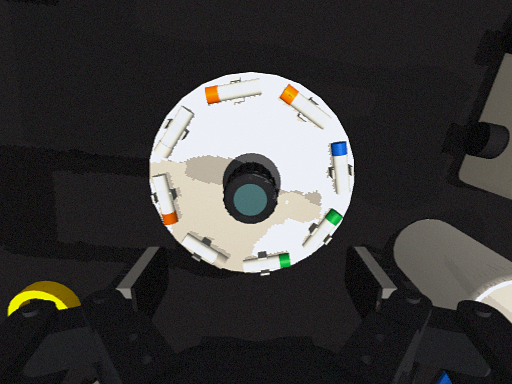

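>>> {"method": "arm_command", "body": {
  "targets": [
    {"dp": [0.0174,-0.001,-0.0014],"turn": [0,0,0],"grip": 1},
    {"dp": [0.0174,-0.001,-0.0014],"turn": [0,0,0],"grip": 1},
    {"dp": [0.0174,-0.001,-0.0014],"turn": [0,0,0],"grip": 1},
    {"dp": [0.0174,-0.001,-0.0014],"turn": [0,0.1,0.1],"grip": 1},
    {"dp": [0.0174,-0.001,-0.0014],"turn": [0,0.1,0.1],"grip": 1},
    {"dp": [0.0174,-0.001,-0.0014],"turn": [0,0,0],"grip": 1},
    {"dp": [0,0,0],"turn": [0,0,0],"grip": 1}
  ]
}}

```text
clock: 4.05
position: [0.5562, 0.2002, 0.2151]
ee_rot: [0.576, 0.409, 0.577, -0.41]
contact_force: [-1.0, -0.5, 0.3]
width: 0.0852
```

Run:
```python
from h import *
p,R=pose(); print(p,R.as_matrix())
im=manip.get_image("wrist"); cv2.imwrite("pics/w3.png",im[:,:,::-1]);print(proj("wrist",np.array([.558,.203,.08])))
```

```text
[0.5562 0.2002 0.2151] [[-0.001   0.944   0.3298]
 [-0.0009  0.3298 -0.944 ]
 [-1.     -0.0012  0.0005]]
[262.4894 291.8966]
```

View pics/w3.png

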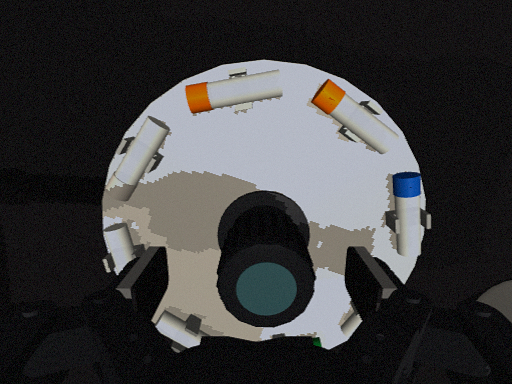

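>>> {"method": "arm_command", "body": {
  "targets": [
    {"dp": [0,0.004,-0.0037],"turn": [0,0,0],"grip": 1},
    {"dp": [0,0,0],"turn": [0,0,0],"grip": -1},
    {"dp": [0,0,0],"turn": [0,0,0],"grip": -1},
    {"dp": [0,0,0],"turn": [0,0,0],"grip": -1},
    {"dp": [0,0,0],"turn": [0,0,0],"grip": -1},
    {"dp": [0,0,0],"turn": [0,0,0],"grip": -1},
    {"dp": [0,0,0],"turn": [0,0,0],"grip": -1},
    {"dp": [0,0,0],"turn": [0,0,0],"grip": -1}
  ],
  "grip_force": 60
}}

```text
clock: 4.9
position: [0.5595, 0.2061, 0.2175]
ee_rot: [0.577, 0.409, 0.576, -0.408]
contact_force: [-2.0, -0.9, 6.8]
width: 0.0389
```

Run:
```python
from h import *
print(pose()[0],manip.get_state()["contact_force"],manip.get_state()["moment"],manip.get_state()["width"])
```

```text
[0.5595 0.2061 0.2175] [-2.0041 -0.8584  6.8205] [-0.1655  0.5199 -0.0702] 0.03886901640722937
```

>>> {"method": "arm_command", "body": {
  "targets": [
    {"dp": [-0.005,0,0],"turn": [0,0,0],"grip": -1},
    {"dp": [-0.015,0,0],"turn": [0,0,0],"grip": -1},
    {"dp": [-0.025,0,0],"turn": [0,0,0],"grip": -1},
    {"dp": [-0.03,0,0],"turn": [0,0,0],"grip": -1},
    {"dp": [-0.03,0,0],"turn": [0,0,0],"grip": -1},
    {"dp": [-0.03,0,0],"turn": [0,0,0],"grip": -1},
    {"dp": [-0.02,0,0],"turn": [0,0,0],"grip": -1},
    {"dp": [-0.01,0,0],"turn": [0,0,0],"grip": -1}
  ]
}}

```text
clock: 5.7
position: [0.5598, 0.2063, 0.3837]
ee_rot: [0.578, 0.411, 0.575, -0.407]
contact_force: [-0.4, 0.0, -3.0]
width: 0.0385
```

Run:
```python
from h import *
s=manip.get_state();print(pose()[0],s["contact_force"],s["moment"],s["width"],s["qpos"])
im=manip.get_image("scene"); cv2.imwrite("pics/s4.png",im[:,:,::-1])
# view pose: tool nearly horizontal fwd, 10deg below; towards scene cam
o=-np.array(manip.calibration("scene")["R"]).T@manip.calibration("scene")["t"]; print(o)
p,R=pose()
for az,el,pt in [(-10,15,np.array([.36,-.08,.42])),(-10,25,np.array([.36,-.08,.42])),(-10,25,np.array([.38,0,.42]))]:
    a,e=np.radians([az,-el]); x=np.array([np.cos(e)*np.cos(a),np.cos(e)*np.sin(a),np.sin(e)])
    Rt=tr(x,np.array([0,0,1.])); print(rows(pt,Rt,16)); b=pt+x*.215; v=o-b; print(b,np.degrees(np.arccos(v@x/np.linalg.norm(v))),proj("scene",b))
```

```text
[0.5598 0.2063 0.3837] [-0.44    0.0056 -3.0157] [-0.0102 -0.0796 -0.012 ] 0.03854475405376347 [ 0.2364  0.3184  1.4957 -0.      1.3207 -0.1007]
[ 1.0951 -0.1873  0.8448]
(array([-0.01  , -0.0117,  0.0169]), array([ 1.5569, -1.2002,  4.5503]))
[ 0.5645 -0.1161  0.3644] 56.94993485452037 [203.0949  98.9729]
(array([-0.009 , -0.0122,  0.0169]), array([ 1.6264, -1.0413,  3.9412]))
[ 0.5519 -0.1138  0.3291] 68.28549575202958 [204.7959 108.7456]
(array([-0.0083, -0.0105,  0.012 ]), array([ 1.6264, -1.0413,  3.9412]))
[ 0.5719 -0.0338  0.3291] 68.65316916247335 [249.7364 106.8924]
```

View pics/s4.png

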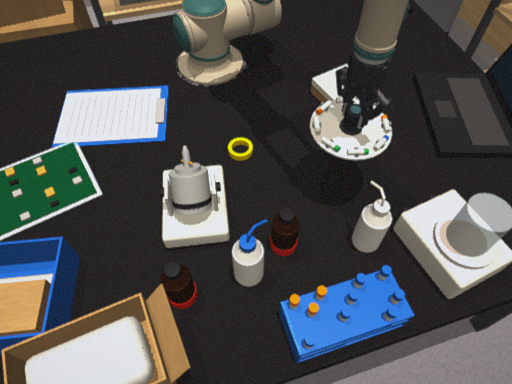

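Run:
```python
from h import *
o=-np.array(manip.calibration("scene")["R"]).T@manip.calibration("scene")["t"]
for az,el,pt in [(-5,5,np.array([.42,0.02,.50])),(-10,15,np.array([.40,0,.48]))]:
    a,e=np.radians([az,-el]); x=np.array([np.cos(e)*np.cos(a),np.cos(e)*np.sin(a),np.sin(e)])
    Rt=tr(x,np.array([0,0,1.])); print(rows(pt,Rt,16)); b=pt+x*.215; v=o-b; print(b,np.degrees(np.arccos(v@x/np.linalg.norm(v))),proj("scene",b))
```

```text
(array([-0.0129, -0.004 ,  0.0112]), array([ 1.2256, -1.1273,  5.1979]))
[0.6334 0.0013 0.4813] 44.14362621869538 [283.6513  52.8938]
(array([-0.0116, -0.0066,  0.0126]), array([ 1.5569, -1.2002,  4.5503]))
[ 0.6045 -0.0361  0.4244] 54.726523895701995 [253.5876  76.7476]
```

>>> {"method": "arm_command", "body": {
  "targets": [
    {"dp": [-0.0129,-0.004,0.0112],"turn": [1.2,-1.1,5.2],"grip": -1},
    {"dp": [-0.0129,-0.004,0.0112],"turn": [1.2,-1.1,5.2],"grip": -1},
    {"dp": [-0.0129,-0.004,0.0112],"turn": [1.2,-1.1,5.2],"grip": -1},
    {"dp": [-0.0129,-0.004,0.0112],"turn": [1.2,-1.1,5.2],"grip": -1},
    {"dp": [-0.0129,-0.004,0.0112],"turn": [1.2,-1.1,5.2],"grip": -1},
    {"dp": [-0.0129,-0.004,0.0112],"turn": [1.2,-1.1,5.2],"grip": -1},
    {"dp": [-0.0129,-0.004,0.0112],"turn": [1.2,-1.1,5.2],"grip": -1},
    {"dp": [-0.0129,-0.004,0.0112],"turn": [1.2,-1.1,5.2],"grip": -1}
  ]
}}

```text
clock: 6.55
position: [0.5198, 0.1085, 0.4696]
ee_rot: [0.69, 0.601, 0.313, -0.253]
contact_force: [0.3, -0.7, -3.7]
width: 0.039
```

>>> {"method": "arm_command", "body": {
  "targets": [
    {"dp": [-0.0129,-0.004,0.0112],"turn": [1.2,-1.1,5.2],"grip": -1},
    {"dp": [-0.0129,-0.004,0.0112],"turn": [1.2,-1.1,5.2],"grip": -1},
    {"dp": [-0.0129,-0.004,0.0112],"turn": [1.2,-1.1,5.2],"grip": -1},
    {"dp": [-0.0129,-0.004,0.0112],"turn": [1.2,-1.1,5.2],"grip": -1},
    {"dp": [-0.0129,-0.004,0.0112],"turn": [1.2,-1.1,5.2],"grip": -1},
    {"dp": [-0.0129,-0.004,0.0112],"turn": [1.2,-1.1,5.2],"grip": -1},
    {"dp": [-0.0129,-0.004,0.0112],"turn": [1.2,-1.1,5.2],"grip": -1},
    {"dp": [0,0,0],"turn": [0,0,0],"grip": -1}
  ]
}}

```text
clock: 7.35
position: [0.4625, 0.0526, 0.4972]
ee_rot: [0.706, 0.679, 0.152, -0.133]
contact_force: [0.1, -0.9, -3.7]
width: 0.0389
```

Run:
```python
from h import *
import pickle
s=manip.get_state();p,R=pose();print(p,R.as_matrix(),s["contact_force"],s["qpos"],s["width"])
im=manip.get_image("scene"); cv2.imwrite("pics/s5.png",im[:,:,::-1])
b=p+R.as_matrix()[:,0]*.215; u,v=proj("scene",b); print(b,u,v)
pickle.dump((p,R),open("p5.pkl","wb"))
u0=max(0,int(u)-50);v0=max(0,int(v)-37); print(u0,v0); cv2.imwrite("pics/s5z.png",cv2.resize(im[v0:v0+75,u0:u0+100,::-1],None,fx=8,fy=8,interpolation=2))
```

```text
[0.4625 0.0526 0.4972] [[ 0.9183  0.3945  0.0333]
 [ 0.0179  0.0426 -0.9989]
 [-0.3955  0.9179  0.0321]] [ 0.1384 -0.8753 -3.6942] [-0.0709 -0.1593  2.0395  0.7015  0.129  -0.7682] 0.03886970126776392
[0.6599 0.0565 0.4121] 319.3871735449851 93.36744320735528
269 56
```

View pics/s5.png

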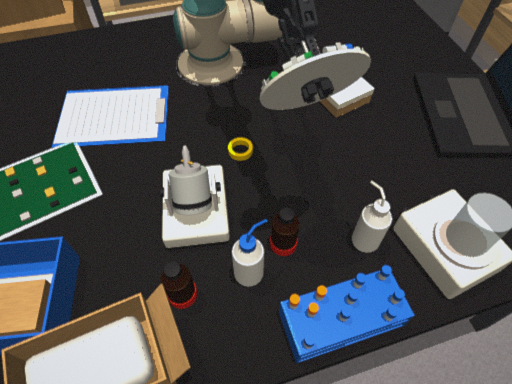

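View pics/s5z.png

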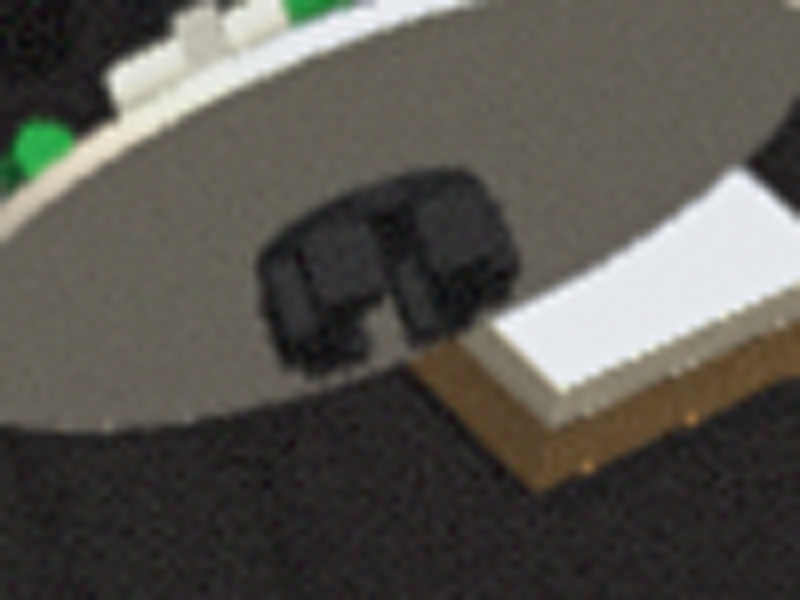

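Run:
```python
from h import *
im=cv2.imread("pics/s5.png")[70:110,295:340].astype(float)
im=np.clip((im-10)*3.2,0,255).astype(np.uint8); cv2.imwrite("pics/s5y.png",cv2.resize(im,None,fx=14,fy=14,interpolation=2))
```

View pics/s5y.png

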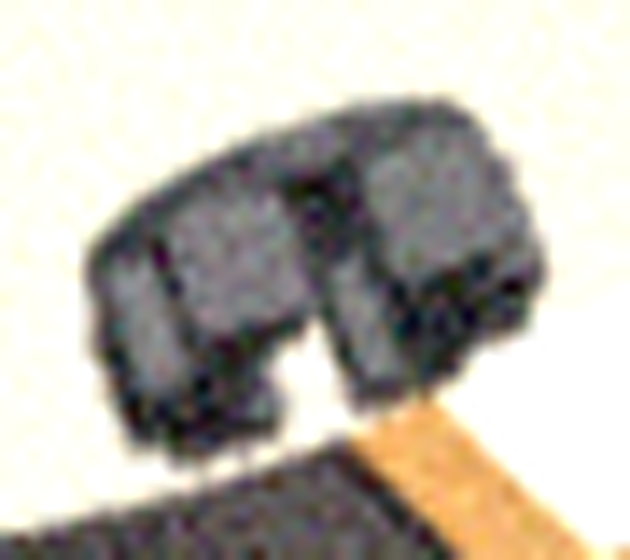

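Run:
```python
from h import *
import pickle
p,R=pickle.load(open("p5.pkl","rb")); x=R.as_matrix()[:,0]; b=p+x*.2175
print("centre px",(proj("scene",b)-[295,70])*14, "disc ctr",(proj("scene",b-x*.02)-[295,70])*14)
def on(u,v,h=0):
    o,d=ray("scene",295+u/14,70+v/14); q=b-x*h; X=o+d*(((q-o)@x)/(d@x)); return R.inv().apply(X-q)[1:]*1000
for k in [(310,320),(400,280),(280,395),(280,430),(350,405),(130,440),(545,270),(530,325),(190,390)]: print(k,on(*k))
print("rim circle px:")
for a in range(0,360,30):
    y=R.apply([0,.024*np.cos(np.radians(a)),.024*np.sin(np.radians(a))]); print(a,(proj("scene",b+y)-[295,70])*14,(proj("scene",b-x*.02+y)-[295,70])*14)
```

```text
centre px [348.498  346.8681] disc ctr [292.1439 189.8193]
(310, 320) [10.2785  8.3039]
(400, 280) [15.998 -0.795]
(280, 395) [-9.8583  5.3197]
(280, 430) [-20.6945   1.7273]
(350, 405) [-17.7895  -6.3414]
(130, 440) [-13.3407  23.1915]
(545, 270) [  9.7535 -21.1701]
(530, 325) [ -5.5495 -25.1439]
(190, 390) [-2.3357 19.0592]
rim circle px:
0 [416.9112 247.4541] [358.0728  85.1   ]
30 [308.7721 282.7941] [250.5665 120.3251]
60 [212.7273 335.3718] [155.6487 174.2791]
90 [155.9944 389.6267] [100.1922 230.9738]
120 [152.335  430.6025] [ 97.6095 274.7374]
150 [199.9842 448.3074] [145.8799 294.8294]
180 [284.8604 439.3425] [230.7933 287.2666]
210 [385.4871 406.5281] [330.872  254.5509]
240 [477.4845 357.79  ] [421.8546 204.587 ]
270 [537.6777 304.8478] [480.7989 149.3716]
300 [548.8404 261.3498] [490.8005 103.1018]
330 [505.2431 239.8066] [446.4698  79.0212]
```

Run:
```python
from h import *
S=np.array([.532,-.167,.1555])
a=np.radians(29); Rt=tr(-ax,np.cos(a)*xs+np.sin(a)*ys); pt=S+ax*.3375; dp,w=rows(pt,Rt,14); print(dp,w)
p,R=pose()
for k in range(15):
    x=R.as_matrix()[:,0]; hub=p+x*.2175; rel=(S+.046*ax-(p+x*.1915)); # spindle tip rel disc
    if k%2==0: print(k,p,hub,"tip ahead of disc",rel@x)
    p=p+R.apply(dp); R=R*Ro.from_rotvec(np.radians(w))
```

```text
[-0.0038 -0.0117  0.0113] [-1.3478 -0.0106 -2.3567]
0 [0.4629 0.0526 0.4976] [0.6626 0.0565 0.4116] tip ahead of disc -0.03533056373714385
2 [0.4472 0.0286 0.4804] [0.6392 0.0311 0.3784] tip ahead of disc -0.006950745292324253
4 [0.4305 0.0036 0.4657] [0.6137 0.004  0.3484] tip ahead of disc 0.018871681455509447
6 [ 0.4132 -0.0223  0.4536] [ 0.5862 -0.0249  0.3218] tip ahead of disc 0.041834676902507625
8 [ 0.3954 -0.049   0.4441] [ 0.5572 -0.0554  0.2989] tip ahead of disc 0.06166186281543581
10 [ 0.3774 -0.0763  0.4373] [ 0.527  -0.0873  0.2798] tip ahead of disc 0.07810500263056194
12 [ 0.3594 -0.1041  0.4333] [ 0.4959 -0.1205  0.2648] tip ahead of disc 0.09094622920099202
14 [ 0.3415 -0.1324  0.432 ] [ 0.4643 -0.1547  0.2538] tip ahead of disc 0.10000000000000012
```

>>> {"method": "arm_command", "body": {
  "targets": [
    {"dp": [-0.0038,-0.0117,0.0113],"turn": [-1.35,0,-2.35],"grip": -1},
    {"dp": [-0.0038,-0.0117,0.0113],"turn": [-1.35,0,-2.35],"grip": -1},
    {"dp": [-0.0038,-0.0117,0.0113],"turn": [-1.35,0,-2.35],"grip": -1},
    {"dp": [-0.0038,-0.0117,0.0113],"turn": [-1.35,0,-2.35],"grip": -1},
    {"dp": [-0.0038,-0.0117,0.0113],"turn": [-1.35,0,-2.35],"grip": -1},
    {"dp": [-0.0038,-0.0117,0.0113],"turn": [-1.35,0,-2.35],"grip": -1},
    {"dp": [-0.0038,-0.0117,0.0113],"turn": [-1.35,0,-2.35],"grip": -1}
  ]
}}

```text
clock: 8.1
position: [0.4046, -0.0362, 0.4492]
ee_rot: [0.734, 0.588, 0.258, -0.221]
contact_force: [-0.3, -0.2, -3.7]
width: 0.0386
```

>>> {"method": "arm_command", "body": {
  "targets": [
    {"dp": [-0.0038,-0.0117,0.0113],"turn": [-1.35,0,-2.35],"grip": -1},
    {"dp": [-0.0038,-0.0117,0.0113],"turn": [-1.35,0,-2.35],"grip": -1},
    {"dp": [-0.0038,-0.0117,0.0113],"turn": [-1.35,0,-2.35],"grip": -1},
    {"dp": [-0.0038,-0.0117,0.0113],"turn": [-1.35,0,-2.35],"grip": -1},
    {"dp": [-0.0038,-0.0117,0.0113],"turn": [-1.35,0,-2.35],"grip": -1},
    {"dp": [-0.0038,-0.0117,0.0113],"turn": [-1.35,0,-2.35],"grip": -1},
    {"dp": [-0.0038,-0.0117,0.0113],"turn": [-1.35,0,-2.35],"grip": -1},
    {"dp": [0,0,0],"turn": [0,0,0],"grip": -1}
  ]
}}

```text
clock: 8.9
position: [0.3422, -0.1342, 0.4334]
ee_rot: [0.741, 0.483, 0.355, -0.303]
contact_force: [0.5, 0.4, -2.3]
width: 0.0387
```

```bash
cat >> h.py <<'E'
S=np.array([.532,-.167,.1555])
F0=None
def rep():
    s=manip.get_state();p,R=pose(s);M=np.c_[xs,ys,ax]; m=R.as_matrix()
    print("t",s["clock"],"tcp in seat fr",(p-S)@M*1000,"hub h",(p-S)@ax*1000-217.5)
    hub=p+m[:,0]*.2175; print("hub centre xs,ys",(hub-S)@M*1000,"tilt err(deg) x in seat",np.degrees((m[:,0])@M[:,:2]),"y angle",np.degrees(np.arctan2(m[:,1]@ys,m[:,1]@xs)))
    print("F seat",s["contact_force"]@M,"M seat",s["moment"]@M,"F tool",R.inv().apply(s["contact_force"]),"w",s["width"],"q",s["qpos"]); return p,R
E
python3 - <<'E'
from h import *
p,R=rep()
im=manip.get_image("scene"); cv2.imwrite("pics/s6.png",cv2.resize(im[60:210,130:330,::-1],None,fx=4,fy=4,interpolation=2))
im=manip.get_image("top"); cv2.imwrite("pics/t6.png",cv2.resize(im[130:280,220:420,::-1],None,fx=4,fy=4,interpolation=2))
E
```

```text
t 8.9 tcp in seat fr [  1.6095  -1.6571 338.0791] hub h 120.57913816665388
hub centre xs,ys [  2.0569  -2.2774 120.5805] tilt err(deg) x in seat [ 0.1179 -0.1634] y angle 29.03238166109296
F seat [-0.9743  0.5007 -2.1717] M seat [-0.0285  0.6291  0.0322] F tool [ 2.1682 -0.6098 -0.9182] w 0.038729895307013866 q [-0.7228 -0.2291  2.044   0.4122  0.8271 -1.2527]
```

View pics/s6.png

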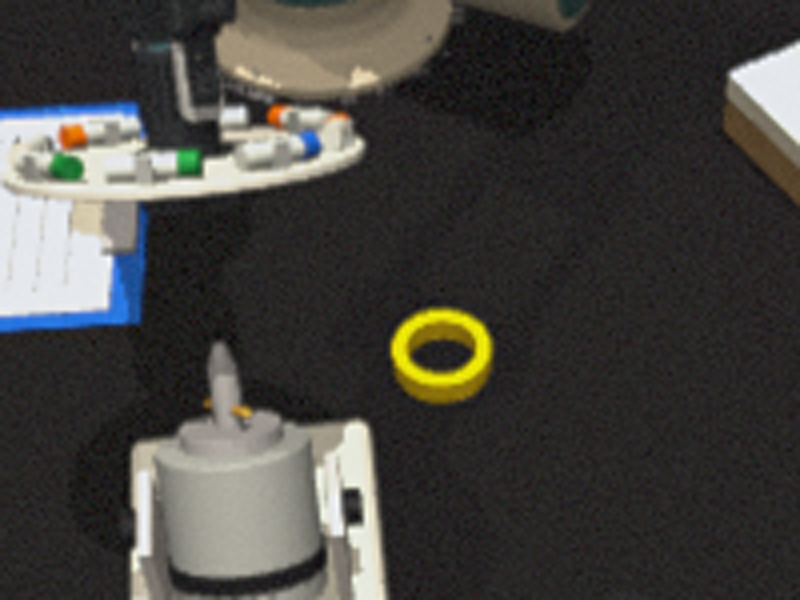

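View pics/t6.png

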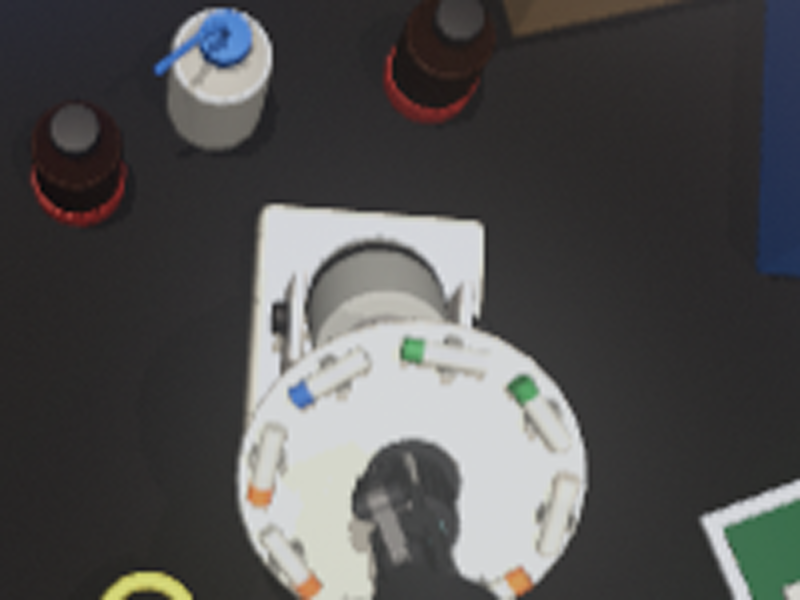

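```bash
cat > disc.py <<'E'
from h import *
def fit(n="top",hub_len=.2175):
    p,R=pose(); x=R.as_matrix()[:,0]; im=manip.get_image(n); cc=manip.calibration(n)
    q=p+x*(hub_len-.026)  # disc top centre guess
    g=im.min(2); m=(g>85).astype(np.uint8)
    # keep only pixels whose backprojection on disc plane is in 60..100mm annulus
    H,W=m.shape; uu,vv=np.meshgrid(np.arange(W),np.arange(H))
    Rc=np.array(cc["R"]);o=-Rc.T@np.array(cc["t"])
    d=np.stack([(uu-cc["cx"])/cc["fx"],(vv-cc["cy"])/cc["fy"],np.ones_like(uu,float)],-1)@Rc
    X=o+d*(((q-o)@x)/(d@x))[...,None]-q
    a=X@xs;b=X@ys; return im,m,a*1000,b*1000
def edge(n="top",hub_len=.2175,angs=range(0,360,6)):
    im,m,a,b=fit(n,hub_len); g=im.astype(float).mean(2); pts=[]
    r=np.hypot(a,b); th=np.degrees(np.arctan2(b,a))%360
    for t in angs:
        sel=(np.abs((th-t+180)%360-180)<1.5)&(r>76)&(r<108)
        rr=r[sel];gg=g[sel]; 
        if len(rr)<6: continue
        i=np.argsort(rr); rr=rr[i];gg=cv2.blur(gg[i][None],(3,1))[0]; k=np.argmin(np.gradient(gg)); 
        # threshold crossing
        inn=np.median(gg[rr<86]); out=np.median(gg[rr>98])
        if inn-out<50: continue
        h=(inn+out)/2; j=np.where(gg>h)[0].max(); pts.append((t,rr[j]))
    P=np.array([[r_*np.cos(np.radians(t)),r_*np.sin(np.radians(t))] for t,r_ in pts])
    for _ in range(3):
        A=np.c_[2*P,np.ones(len(P))]; s=np.linalg.lstsq(A,(P**2).sum(1),rcond=None)[0]; rad=np.sqrt(s[2]+s[:2]@s[:2]); e=np.abs(np.hypot(*(P-s[:2]).T)-rad); P=P[e<max(2*np.median(e),.8)]
    print(n,"disc centre offset from tool axis (xs,ys mm)",s[:2],"r",rad,"n",len(P)); return im
E
python3 - <<'E'
from h import *
from disc import *
p,R=rep(); M=np.c_[xs,ys,ax]
print("dp tool",R.inv().apply(M@np.array([-2.1,2.3,-50.])))
im=edge("top"); cv2.imwrite("pics/t7.png",im[:,:,::-1])
E
```

```text
t 9.0 tcp in seat fr [  1.8082  -0.2184 338.0342] hub h 120.5342413731924
hub centre xs,ys [  2.7211  -0.0553 120.5362] tilt err(deg) x in seat [0.2405 0.043 ] y angle 29.024067836829072
F seat [-2.741   1.6845 -2.1824] M seat [0.0137 0.6373 0.0433] F tool [ 2.1721 -1.5883 -2.8058] w 0.0387712780755623 q [-0.7206 -0.2296  2.0447  0.4165  0.8269 -1.2537]
dp tool [49.9925 -0.9221 -3.0991]
top disc centre offset from tool axis (xs,ys mm) [ 2.5071 -1.1113] r 91.76198671614095 n 24
```

Run:
```python
from h import *
from disc import *
for hl in (.2145,.2175,.2205): im=edge("wrist",hl)
cv2.imwrite("pics/w7.png",im[:,:,::-1])
for hl in (.2145,.2205): edge("top",hl)
rep()
```

```text
wrist disc centre offset from tool axis (xs,ys mm) [-3.2117 -0.2319] r 89.68359701419402 n 26
wrist disc centre offset from tool axis (xs,ys mm) [-2.7367 -1.5577] r 91.31417234337532 n 25
wrist disc centre offset from tool axis (xs,ys mm) [-2.0639 -2.8805] r 93.04723063374031 n 24
top disc centre offset from tool axis (xs,ys mm) [ 4.0719 -0.6717] r 91.8783501063175 n 30
top disc centre offset from tool axis (xs,ys mm) [ 0.9601 -1.4853] r 92.38857172646817 n 32
t 9.3 tcp in seat fr [  2.1277   0.5983 338.3013] hub h 120.80125914370774
hub centre xs,ys [  3.4624   1.1888 120.8062] tilt err(deg) x in seat [0.3516 0.1555] y angle 29.12990464275223
F seat [-1.5323 -0.7317 -2.3452] M seat [-0.0299  0.6138 -0.0408] F tool [ 2.3338 -1.7103 -0.1082] w 0.03865647433206547 q [-0.7195 -0.2303  2.0447  0.4193  0.8271 -1.2564]
```

View pics/w7.png

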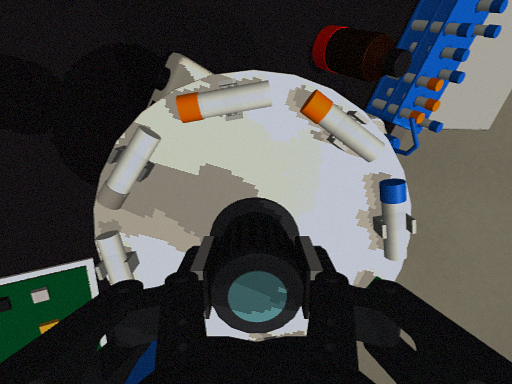

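Run:
```python
from h import *
p,R=rep(); M=np.c_[xs,ys,ax]
a=np.radians(29); Rt=tr(-ax,np.cos(a)*xs+np.sin(a)*ys); 
print(rows(S+M@np.array([0,0.001,.2175+.055]),Rt,6))
```

```text
t 9.3 tcp in seat fr [  2.1277   0.5983 338.3013] hub h 120.80125914370774
hub centre xs,ys [  3.4624   1.1888 120.8062] tilt err(deg) x in seat [0.3516 0.1555] y angle 29.12990464275223
F seat [-1.5323 -0.7317 -2.3452] M seat [-0.0299  0.6138 -0.0408] F tool [ 2.3338 -1.7103 -0.1082] w 0.03865647433206547 q [-0.7195 -0.2303  2.0447  0.4193  0.8271 -1.2564]
(array([ 0.011 , -0.0003, -0.0002]), array([ 0.0216,  0.0058, -0.0638]))
```

>>> {"method": "arm_command", "body": {
  "targets": [
    {"dp": [0.011,-0.0003,-0.0002],"turn": [0,0,-0.06],"grip": -1},
    {"dp": [0.011,-0.0003,-0.0002],"turn": [0,0,-0.06],"grip": -1},
    {"dp": [0.011,-0.0003,-0.0002],"turn": [0,0,-0.06],"grip": -1},
    {"dp": [0.011,-0.0003,-0.0002],"turn": [0,0,-0.06],"grip": -1},
    {"dp": [0.011,-0.0003,-0.0002],"turn": [0,0,-0.06],"grip": -1},
    {"dp": [0.011,-0.0003,-0.0002],"turn": [0,0,-0.06],"grip": -1},
    {"dp": [0,0,0],"turn": [0,0,0],"grip": -1},
    {"dp": [0,0,0],"turn": [0,0,0],"grip": -1}
  ]
}}

```text
clock: 10.1
position: [0.3787, -0.1385, 0.3788]
ee_rot: [0.741, 0.483, 0.356, -0.302]
contact_force: [0.3, -0.0, -2.3]
width: 0.0389
```

Run:
```python
from h import *
rep()
im=manip.get_image("scene"); cv2.imwrite("pics/s8.png",cv2.resize(im[110:200,130:250,::-1],None,fx=6,fy=6,interpolation=2))
```

```text
t 10.1 tcp in seat fr [  0.3983   0.6336 272.3653] hub h 54.86530276169361
hub centre xs,ys [ 0.5407  0.5747 54.8654] tilt err(deg) x in seat [ 0.0375 -0.0155] y angle 29.115346085703624
F seat [-1.0702  0.0212 -2.0183] M seat [-0.0426  0.6264  0.0124] F tool [ 2.0176 -0.9255 -0.5403] w 0.03885259008492797 q [-0.6504 -0.1151  2.1063  0.4499  0.6411 -1.2722]
```

View pics/s8.png

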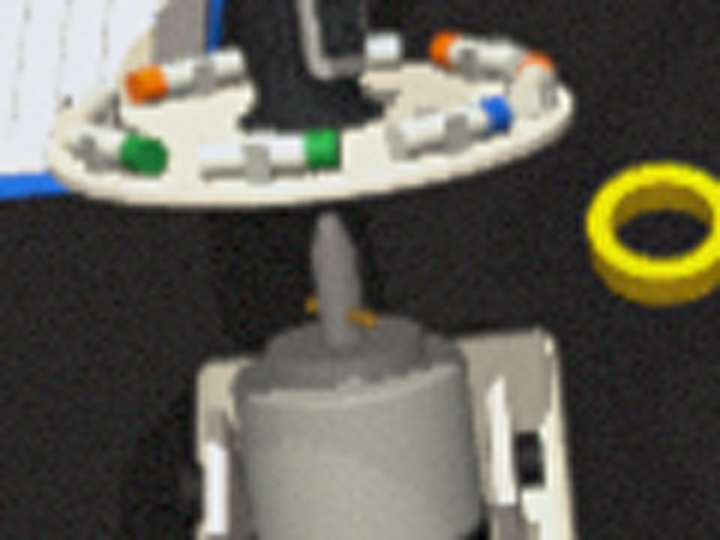

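Run:
```python
from h import *
from disc import *
for h in (0,.046,.075,.081): print(h,(proj("scene",S+h*ax)-[130,110])*6)
p,R=pose();x=R.as_matrix()[:,0]
for h in (.026,.020):
  c=p+x*(.2175-h); pts=np.array([(proj("scene",c+.092*(np.cos(t)*xs+np.sin(t)*ys))-[130,110])*6 for t in np.linspace(0,6.283,60)]); print("pred rim extents",pts.min(0),pts.max(0))
edge("top")
edge("scene")
```

```text
0 [344.1506 337.1842]
0.046 [327.1253 214.659 ]
0.075 [316.0647 135.0598]
0.081 [313.7436 118.3561]
pred rim extents [45.6991 66.4063] [574.4415 181.3384]
pred rim extents [48.7442 81.8059] [576.1138 199.6782]
top disc centre offset from tool axis (xs,ys mm) [ 2.8069 -0.7995] r 92.07510903600223 n 25
  return _methods._mean(a, axis=axis, dtype=dtype,
  ret = ret.dtype.type(ret / rcount)
Traceback (most recent call last):
  File "disc.py", line 23, in edge
    h=(inn+out)/2; j=np.where(gg>h)[0].max(); pts.append((t,rr[j]))
                     ~~~~~~~~~~~~~~~~~~~~~^^
ValueError: zero-size array to reduction operation maximum which has no identity
```

>>> {"method": "arm_command", "body": {
  "targets": [
    {"dp": [0.002,-0.0008,-0.0016],"turn": [0,0,0],"grip": -1},
    {"dp": [0.005,0,0],"turn": [0,0,0],"grip": -1},
    {"dp": [0.005,0,0],"turn": [0,0,0],"grip": -1},
    {"dp": [0.005,0,0],"turn": [0,0,0],"grip": -1},
    {"dp": [0,0,0],"turn": [0,0,0],"grip": -1}
  ]
}}

```text
clock: 10.75
position: [0.3874, -0.1392, 0.3632]
ee_rot: [0.74, 0.483, 0.356, -0.302]
contact_force: [0.5, 0.3, -3.6]
width: 0.0386
```

Run:
```python
from h import *
rep()
```

```text
t 10.75 tcp in seat fr [ -1.4472   1.463  254.5706] hub h 37.07060805878473
hub centre xs,ys [-1.5647  1.4495 37.0706] tilt err(deg) x in seat [-0.0309 -0.0035] y angle 29.08562432735384
F seat [-1.6892  0.4252 -3.2499] M seat [0.0055 0.6583 0.0586] F tool [ 3.2508 -1.2678 -1.192 ] w 0.03860596515048365 q [-0.6344 -0.0825  2.1233  0.4683  0.5913 -1.2862]
```

>>> {"method": "arm_command", "body": {
  "targets": [
    {"dp": [0.003,0,0],"turn": [0,0,0],"grip": -1},
    {"dp": [0.003,0,0],"turn": [0,0,0],"grip": -1},
    {"dp": [0,0,0],"turn": [0,0,0],"grip": -1}
  ]
}}

```text
clock: 11.05
position: [0.3907, -0.1399, 0.3588]
ee_rot: [0.741, 0.483, 0.356, -0.302]
contact_force: [-0.4, -0.2, -3.6]
width: 0.0391
```

Run:
```python
from h import *
rep()
```

```text
t 11.05 tcp in seat fr [ -1.2054   1.4304 249.0397] hub h 31.539655598379852
hub centre xs,ys [-1.115   1.3245 31.5397] tilt err(deg) x in seat [ 0.0238 -0.0279] y angle 29.096571553908802
F seat [-2.3415 -0.2672 -2.7223] M seat [ 0.0264  0.6225 -0.0412] F tool [ 2.7214 -2.1763 -0.9069] w 0.03907935199039645 q [-0.6295 -0.0717  2.127   0.4754  0.5754 -1.292 ]
```

>>> {"method": "arm_command", "body": {
  "targets": [
    {"dp": [0.004,0,0],"turn": [0,0,0],"grip": -1},
    {"dp": [0.004,0,0],"turn": [0,0,0],"grip": -1},
    {"dp": [0.002,0,0],"turn": [0,0,0],"grip": -1},
    {"dp": [0,0,0],"turn": [0,0,0],"grip": -1}
  ]
}}

```text
clock: 11.45
position: [0.3964, -0.1409, 0.3505]
ee_rot: [0.741, 0.483, 0.356, -0.302]
contact_force: [-0.0, 0.8, -3.6]
width: 0.0386
```

Run:
```python
from h import *
rep()
```

```text
t 11.45 tcp in seat fr [ -1.2607   1.4411 238.9947] hub h 21.494657292283335
hub centre xs,ys [-1.2072  1.3546 21.4947] tilt err(deg) x in seat [ 0.0141 -0.0228] y angle 29.093860860201897
F seat [-2.2374  0.7691 -2.888 ] M seat [ 0.0353  0.6451 -0.0046] F tool [ 2.8871 -1.5812 -1.7613] w 0.038615684259428705 q [-0.6214 -0.0519  2.1336  0.4885  0.5489 -1.3029]
```

>>> {"method": "arm_command", "body": {
  "targets": [
    {"dp": [0.002,0,0],"turn": [0,0,0],"grip": -1},
    {"dp": [0.002,0,0],"turn": [0,0,0],"grip": -1},
    {"dp": [0.002,0,0],"turn": [0,0,0],"grip": -1},
    {"dp": [0,0,0],"turn": [0,0,0],"grip": -1}
  ]
}}

```text
clock: 11.85
position: [0.3999, -0.1417, 0.3461]
ee_rot: [0.741, 0.483, 0.355, -0.302]
contact_force: [1.8, 0.2, -2.8]
width: 0.0389
```

Run:
```python
from h import *
rep()
im=manip.get_image("scene"); cv2.imwrite("pics/s9.png",cv2.resize(im[110:200,130:250,::-1],None,fx=6,fy=6,interpolation=2))
```

```text
t 11.85 tcp in seat fr [ -0.8114   1.2955 233.2458] hub h 15.745757236081147
hub centre xs,ys [-0.4836  1.081  15.7461] tilt err(deg) x in seat [ 0.0863 -0.0565] y angle 29.091948531210438
F seat [-0.1799  0.5394 -3.3087] M seat [ 0.0471  0.4449 -0.0289] F tool [ 3.3079  0.1023 -0.5641] w 0.03891822660862507 q [-0.6167 -0.0403  2.1366  0.4974  0.5327 -1.3101]
```

View pics/s9.png

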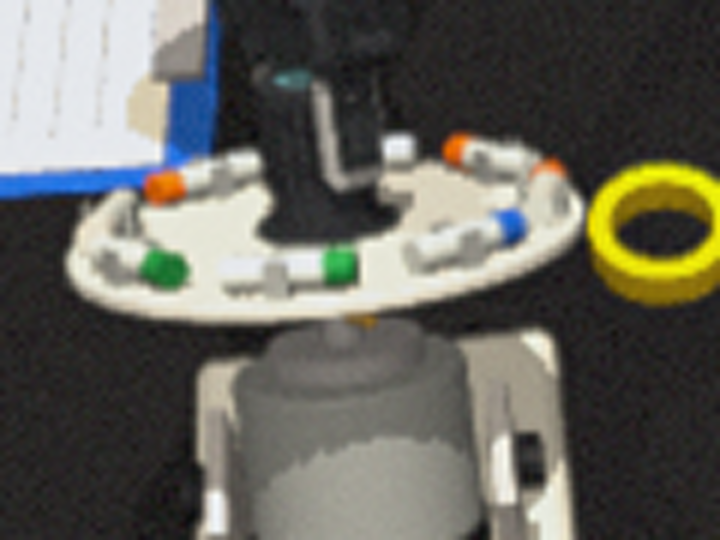

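>>> {"method": "arm_command", "body": {
  "targets": [
    {"dp": [0.0015,0,0],"turn": [0,0,0],"grip": -1},
    {"dp": [0.0015,0,0],"turn": [0,0,0],"grip": -1},
    {"dp": [0,0,0],"turn": [0,0,0],"grip": -1}
  ]
}}

```text
clock: 12.2
position: [0.4014, -0.1419, 0.3439]
ee_rot: [0.741, 0.483, 0.355, -0.302]
contact_force: [-2.7, 0.7, 0.9]
width: 0.0387
```

Run:
```python
from h import *
rep()
```

```text
t 12.2 tcp in seat fr [ -0.8301   1.3369 230.5874] hub h 13.087396205142824
hub centre xs,ys [-0.4527  1.0912 13.0879] tilt err(deg) x in seat [ 0.0994 -0.0647] y angle 29.114806355340725
F seat [-1.811   0.1959  2.3339] M seat [ 0.0736  0.4422 -0.    ] F tool [-2.3373 -1.4846 -1.0481] w 0.03866151164457401 q [-0.6145 -0.035   2.1384  0.5015  0.5254 -1.314 ]
```

>>> {"method": "arm_command", "body": {
  "targets": [
    {"dp": [0.0005,0,0],"turn": [-2,0,0],"grip": -1},
    {"dp": [0,0,0],"turn": [-2,0,0],"grip": -1},
    {"dp": [0,0,0],"turn": [-2,0,0],"grip": -1},
    {"dp": [0,0,0],"turn": [-2,0,0],"grip": -1},
    {"dp": [0,0,0],"turn": [0,0,0],"grip": -1}
  ]
}}

```text
clock: 12.7
position: [0.4018, -0.1424, 0.344]
ee_rot: [0.773, 0.43, 0.375, -0.277]
contact_force: [-5.0, -1.5, 3.3]
width: 0.0389
```

Run:
```python
from h import *
rep()
```

```text
t 12.7 tcp in seat fr [ -0.4321   0.8823 230.3731] hub h 12.873138173829545
hub centre xs,ys [ 0.2547  0.2874 12.875 ] tilt err(deg) x in seat [ 0.1809 -0.1567] y angle 37.118125921282136
F seat [-1.9472 -2.3307  5.3738] M seat [-0.3548  0.4038 -0.0106] F tool [-5.3735 -2.9545  0.7054] w 0.03894904542463497 q [-0.6146 -0.0344  2.1382  0.5017  0.523  -1.454 ]
```

>>> {"method": "arm_command", "body": {
  "targets": [
    {"dp": [0,0,0],"turn": [-1.5,0,0],"grip": -1},
    {"dp": [0,0,0],"turn": [-1.5,0,0],"grip": -1},
    {"dp": [0,0,0],"turn": [-1.5,0,0],"grip": -1},
    {"dp": [0,0,0],"turn": [0,0,0],"grip": -1}
  ]
}}

```text
clock: 13.1
position: [0.4017, -0.1417, 0.3428]
ee_rot: [0.789, 0.4, 0.387, -0.261]
contact_force: [0.6, -0.4, -2.2]
width: 0.0393
```

Run:
```python
from h import *
rep()
```

```text
t 13.1 tcp in seat fr [ -1.2821   1.5587 229.5391] hub h 12.039053257964298
hub centre xs,ys [-1.252   1.5545 12.0391] tilt err(deg) x in seat [ 0.0079 -0.0011] y angle 41.622734534948684
F seat [-0.7523 -0.2813 -2.1639] M seat [-0.1142  0.3544  0.0258] F tool [ 2.1638 -0.7494 -0.2897] w 0.0392999975055259 q [-0.6138 -0.033   2.1393  0.5027  0.5244 -1.5335]
```

>>> {"method": "arm_command", "body": {
  "targets": [
    {"dp": [0.001,0,0],"turn": [-1.5,0,0],"grip": -1},
    {"dp": [0.0015,0,0],"turn": [-1.5,0,0],"grip": -1},
    {"dp": [0.0015,0,0],"turn": [0,0,0],"grip": -1},
    {"dp": [0,0,0],"turn": [0,0,0],"grip": -1}
  ]
}}

```text
clock: 13.5
position: [0.404, -0.1424, 0.3395]
ee_rot: [0.799, 0.379, 0.393, -0.251]
contact_force: [1.5, -1.7, -4.3]
width: 0.0392
```

Run:
```python
from h import *
rep()
```

```text
t 13.5 tcp in seat fr [ -1.2021   1.3651 225.5058] hub h 8.005823083328409
hub centre xs,ys [-1.1099  1.2222  8.0059] tilt err(deg) x in seat [ 0.0243 -0.0376] y angle 44.59380616335359
F seat [-1.0038 -1.3674 -4.5231] M seat [-0.2525  0.3987  0.0282] F tool [ 4.5236 -1.6741  0.2655] w 0.03916531535281213 q [-0.6108 -0.0248  2.1416  0.5087  0.5134 -1.5906]
```

>>> {"method": "arm_command", "body": {
  "targets": [
    {"dp": [0.002,0,0],"turn": [-0.5,0,0],"grip": -1},
    {"dp": [0.002,0,0],"turn": [-0.5,0,0],"grip": -1},
    {"dp": [0.0015,0,0],"turn": [0,0,0],"grip": -1},
    {"dp": [0,0,0],"turn": [0,0,0],"grip": -1}
  ]
}}

```text
clock: 13.9
position: [0.4071, -0.1428, 0.3351]
ee_rot: [0.802, 0.372, 0.396, -0.248]
contact_force: [0.4, -0.1, -4.0]
width: 0.0387
```

Run:
```python
from h import *
rep()
```

```text
t 13.9 tcp in seat fr [ -1.2454   1.4381 220.0625] hub h 2.562464963383519
hub centre xs,ys [-1.1784  1.3487  2.5625] tilt err(deg) x in seat [ 0.0176 -0.0236] y angle 45.5909523926965
F seat [-1.9167 -0.0324 -3.504 ] M seat [-0.1348  0.4881  0.0418] F tool [ 3.5035 -1.3641 -1.3484] w 0.0387320257654962 q [-0.6067 -0.0138  2.1446  0.518   0.4996 -1.6161]
```

>>> {"method": "arm_command", "body": {
  "targets": [
    {"dp": [0.0015,0,0],"turn": [0,0,0],"grip": -1},
    {"dp": [0.001,0,0],"turn": [0,0,0],"grip": -1},
    {"dp": [0,0,0],"turn": [0,0,0],"grip": -1}
  ]
}}

```text
clock: 14.2
position: [0.4082, -0.143, 0.3334]
ee_rot: [0.803, 0.372, 0.395, -0.248]
contact_force: [-2.9, -0.6, -1.1]
width: 0.0385
```

Run:
```python
from h import *
rep()
```

```text
t 14.2 tcp in seat fr [ -1.2322   1.4697 218.0475] hub h 0.5474737113752326
hub centre xs,ys [-1.055   1.3209  0.5476] tilt err(deg) x in seat [ 0.0467 -0.0392] y angle 45.61797105956676
F seat [-2.8724 -1.0926  0.7193] M seat [-0.1694  0.6392  0.0709] F tool [-0.7209 -2.7899 -1.2879] w 0.03850663049246678 q [-0.605  -0.0097  2.1459  0.5219  0.4938 -1.6199]
```

>>> {"method": "arm_command", "body": {
  "targets": [
    {"dp": [0.001,0,0],"turn": [0,0,0],"grip": -1},
    {"dp": [0.0005,0,0],"turn": [0,0,0],"grip": -1},
    {"dp": [0,0,0],"turn": [0,0,0],"grip": -1},
    {"dp": [0,0,0],"turn": [0,0,0],"grip": -1}
  ]
}}

```text
clock: 14.6
position: [0.4082, -0.1429, 0.3331]
ee_rot: [0.803, 0.371, 0.395, -0.248]
contact_force: [-16.7, 0.7, 11.9]
width: 0.0388
```

Run:
```python
from h import *
rep()
im=manip.get_image("scene"); cv2.imwrite("pics/s10.png",cv2.resize(im[110:200,130:250,::-1],None,fx=6,fy=6,interpolation=2))
```

```text
t 14.6 tcp in seat fr [ -1.3891   1.557  217.8432] hub h 0.34323212472958176
hub centre xs,ys [-0.9861  1.2456  0.3438] tilt err(deg) x in seat [ 0.1061 -0.082 ] y angle 45.68829620320239
F seat [-6.7307 -2.2901 19.2326] M seat [-0.3202  1.2058 -0.0235] F tool [-19.2418  -6.3353  -3.1717] w 0.0388042048447346 q [-0.6046 -0.0096  2.1469  0.5231  0.4913 -1.6221]
```

View pics/s10.png

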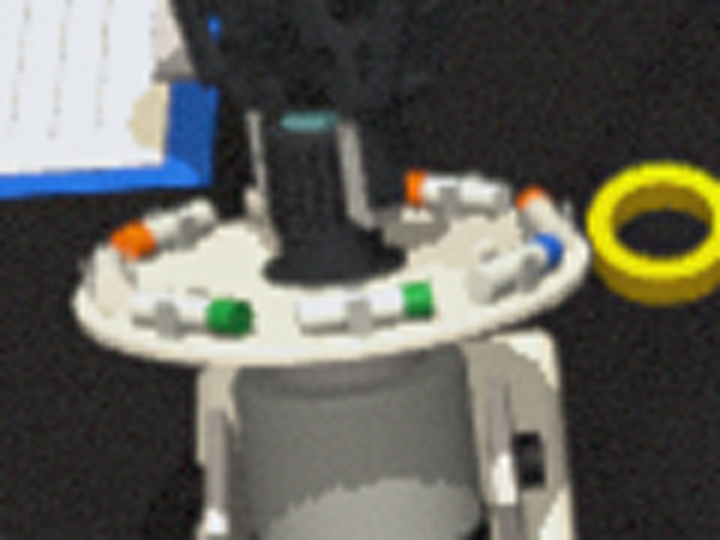

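>>> {"method": "arm_command", "body": {
  "targets": [
    {"dp": [-0.001,0,0],"turn": [0,0,0],"grip": -1},
    {"dp": [0,0,0],"turn": [0,0,0],"grip": 0},
    {"dp": [0,0,0],"turn": [0,0,0],"grip": 0.6},
    {"dp": [0,0,0],"turn": [0,0,0],"grip": 1},
    {"dp": [0,0,0],"turn": [0,0,0],"grip": 1},
    {"dp": [0,0,0],"turn": [0,0,0],"grip": 1},
    {"dp": [0,0,0],"turn": [0,0,0],"grip": 1}
  ]
}}

```text
clock: 15.35
position: [0.4088, -0.1432, 0.3329]
ee_rot: [0.803, 0.372, 0.395, -0.248]
contact_force: [0.4, -0.0, 0.4]
width: 0.0853
```

Run:
```python
from h import *
rep()
im=manip.get_image("wrist"); cv2.imwrite("pics/w11.png",im[:,:,::-1])
```

```text
t 15.35 tcp in seat fr [ -0.963    1.3622 217.2938] hub h -0.2061986931223032
hub centre xs,ys [-0.736   1.1993 -0.206 ] tilt err(deg) x in seat [ 0.0598 -0.0429] y angle 45.60033850682952
F seat [0.5504 0.0272 0.1342] M seat [0.0532 0.2216 0.0201] F tool [-0.1336  0.4045  0.3744] w 0.08533218458223073 q [-0.6045 -0.008   2.1458  0.5231  0.492  -1.6206]
```

View pics/w11.png

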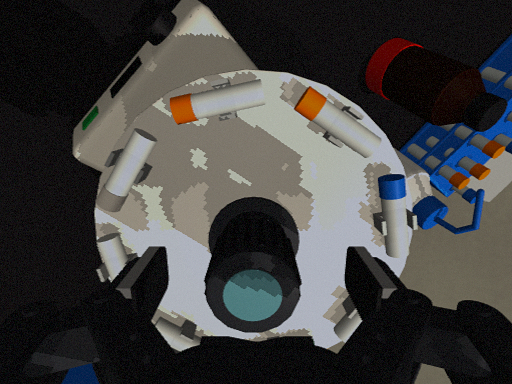

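>>> {"method": "arm_command", "body": {
  "targets": [
    {"dp": [-0.008,0,0],"turn": [0,0,0],"grip": 1},
    {"dp": [-0.015,0,0],"turn": [0,0,0],"grip": 1},
    {"dp": [-0.02,0,0],"turn": [0,0,0],"grip": 1},
    {"dp": [-0.025,0,0],"turn": [0,0,0],"grip": 1},
    {"dp": [-0.025,0,0],"turn": [0,0,0],"grip": 1},
    {"dp": [-0.02,0,0],"turn": [0,0,0],"grip": 1},
    {"dp": [-0.01,0,0],"turn": [0,0,0],"grip": 1},
    {"dp": [0,0,0],"turn": [0,0,0],"grip": 1}
  ]
}}

```text
clock: 16.2
position: [0.3388, -0.1305, 0.435]
ee_rot: [0.803, 0.372, 0.394, -0.248]
contact_force: [0.6, -0.4, 0.3]
width: 0.0855
```

Run:
```python
from h import *
rep()
for n in ("scene","top","wrist"):
    im=manip.get_image(n); cv2.imwrite(f"pics/{n}12.png",im[:,:,::-1])
    if n=="scene": cv2.imwrite("pics/s12z.png",cv2.resize(im[110:200,130:250,::-1],None,fx=6,fy=6,interpolation=2))
# predicted disc centre/knob top when home
for h in (.08,.093): print(h,[proj(n,S+h*ax) for n in ("scene","top","wrist")])
# rim lowest/highest prediction home vs riding (scene crop units)
for off in (0,.013):
  pts=np.array([(proj("scene",S+(.02+off)*ax+.092*(np.cos(t)*xs+np.sin(t)*ys))-[130,110])*6 for t in np.linspace(0,6.283,90)]); print(off,pts.min(0),pts.max(0))
```

```text
t 16.2 tcp in seat fr [ -0.7428   1.4075 341.7875] hub h 124.28746732951817
hub centre xs,ys [  0.1109   0.81   124.29  ] tilt err(deg) x in seat [ 0.2249 -0.1574] y angle 45.62517212778263
F seat [ 0.7444 -0.2575 -0.108 ] M seat [0.0691 0.2759 0.0132] F tool [0.1116 0.3365 0.7117] w 0.08546109294088798 q [-0.7214 -0.2396  2.0468  0.4103  0.8323 -1.5376]
0.08 [array([182.3552, 130.1909]), array([318.3692, 236.8735]), array([257.3429, 206.5192])]
0.093 [array([181.5112, 124.1171]), array([318.8518, 239.6225]), array([257.3989, 211.8586])]
0 [ 75.4939 219.4126] [590.3133 363.3395]
0.013 [ 69.1539 187.4177] [586.8318 325.3545]
```

View pics/s12z.png

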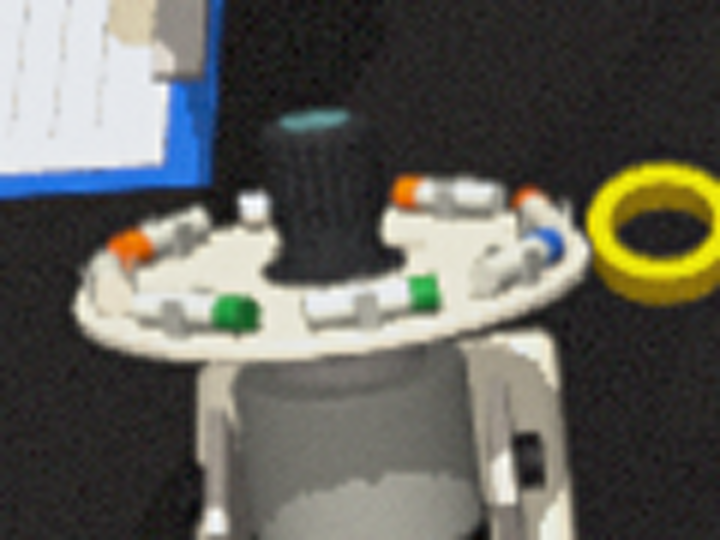

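View pics/top12.png

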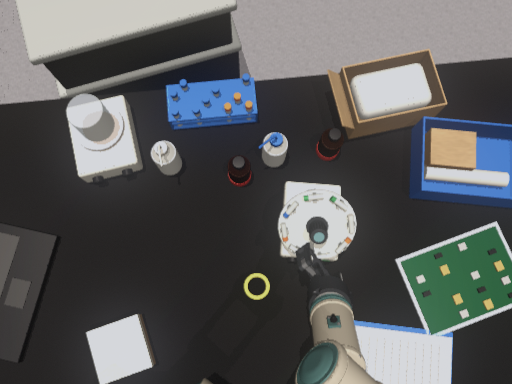

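View pics/wrist12.png

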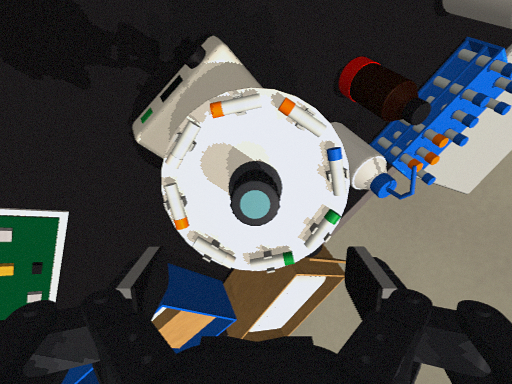

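Run:
```python
from h import *
a=cv2.imread("pics/top0.png").astype(int);b=cv2.imread("pics/top12.png").astype(int)
d=np.abs(a-b).max(2)
for n,(u,v) in dict(wa=(166,157),sa=(240,170),wb=(274,149),sb=(330,143)).items(): print(n,(d[v-22:v+22,u-18:u+18]>50).sum())
print(manip.sign_off())
```

```text
wa 0
sa 0
wb 0
sb 0
the job is handed in; nothing more can be done
None
```

The carousel is on the rotator's drive, sitting fully home and flush on the flange, released with the arm clear of it. I handed the job in at about 16.4 s of the 72 s allowed.

**What I did:**
- I gripped the knob from above and lifted the carousel. I tilted it towards the scene camera to get a rough slot direction from the hub's underside.
- I slid the hub over the spindle until it rode on the pin, 13 mm above the flange, about 17° short of the expected line.
- I then turned it in small steps under a light press of about 5–8 N. At about 12° of turn the press force fell away and it started to drop. I eased it down to the flange while turning another 4°.
- A last seating press of about 19 N confirmed it was bottomed. I eased off, opened the gripper and backed away 125 mm along the axis.

**Last checks:**
- **Height:** the measured hub height was about 0.3 mm while pressed.
- **Scene view after release:** the knob top was within 1 px of its predicted home position. The rim's lower edge was at 360 in the enlarged picture, against 363 predicted for home and 325 if it were riding on the pin.
- **Bottles:** none of the four showed any change between the first and last top views.

**What disagreed or was off:**
- Before insertion, the wrist and top cameras disagreed by about 5 mm on the disc's sideways offset. I took a middle value, and the hub went on with no clear side force.
- The disc turned about 1° when I released it.

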